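Scoop ball feet into the dish and hang the scoop up

TASK

Use the scoop to take at least three of the four steel ball feet out of the grey parts bin in one scoopful and tip them into the round steel dish; every foot must finish in the dish or in the bin, none spilled. Then hang the scoop by the eye of its handle on the hook of the steel stand, so that it hangs there bowl down and has come to rest. Do not disturb the screwdriver, the dial knob or the jar.

Things in the scene. Friction and masses are not known exactly. Their poses are not given: they have to be found in the camera images.
- scoop: loose scoop, flat aluminium bowl with black handle, 100 g, flat on the bench at start. Origin: centre of the bowl's underside; x forward to the open lip, z up. Bowl 70 long (lip at x = +35), 75 wide outside, 70 inside; floor 2 thick, side walls 26 high, rear wall 30 high (outer face with handle riser at x = -39), open in front and on top. Overall x = -166 to +35
- scoop_grip (a point): middle of the scoop's handle, at (-85, 0, 45) mm in the scoop's frame, same axes. The handle is a level black bar 16 wide (y) and 16 tall, x = -125 to -35, its centre line 45 above the underside
- scoop_eye (a point): centre of the scoop's eye, at (-145, 0, 45) mm in the scoop's frame, same axes: a round 27 mm hole (axis z) through the hang tab at the handle's end, a level black plate 42 x 42 x 6, x = -166 to -124
- scoop_bowl (a point): middle of the bowl, at (0, 0, 12) mm in the scoop's frame, 10 above the bowl's inner floor
- bin: fixed grey open-topped parts bin. Origin: centre of its underside; x from its low front to its high back. Outside 180 (x) x 105 (y); walls 5 thick, inside 170 x 95; floor 4 thick; front lip 14 high, side walls 40 high, upright back wall 55 high (inner face at x = +85). The polished slippery ball feet start at x = 14 to 50
- dish: fixed round steel parts dish, open on top: 140 in outer diameter at the rim, 132 at the foot, 38 high, wall and floor 4 thick. Origin: centre of its underside, z up
- dish_in (a point): point on the dish's axis, 12 mm above its underside
- foot0: loose steel ball foot, a ball 18 in diameter with a flat at top and bottom, each 8 across (16 high on its flat), 22 g, one of four alike. Origin: centre of the ball
- foot1: loose steel ball foot, a ball 18 in diameter with a flat at top and bottom, each 8 across (16 high on its flat), 22 g, one of four alike. Origin: centre of the ball
- foot2: loose steel ball foot, a ball 18 in diameter with a flat at top and bottom, each 8 across (16 high on its flat), 22 g, one of four alike. Origin: centre of the ball
- foot3: loose steel ball foot, a ball 18 in diameter with a flat at top and bottom, each 8 across (16 high on its flat), 22 g, one of four alike. Origin: centre of the ball
- stand: fixed hook stand: steel base 110 x 110 x 12, post 16 in diameter, from whose top a black round bar 10 in diameter runs level along the stand's -x, axis 225 above the bench, to x = -52, turns straight up there and ends 30 above the bar's axis. A wooden rest panel 90 wide (y), 40 to 190 high, face at x = -25, stands below the bar. Origin: centre of the base's underside, z up
- hook_tip (a point): top end of the upturned end of the hook, at (-52, 0, 255) mm in the stand's frame; same axes as the stand; the scoop's eye goes over it
- screwdriver: loose screwdriver lying on the bench behind the work; bystander. Origin: its underside, near its middle
- dial: loose round aluminium dial knob, 42 in diameter, 24 high; bystander. Origin: centre of its underside
- jar: loose jar, 52 in diameter, 70 high; bystander. Origin: centre of its underside
Things that resemble listed ones, but are neither listed nor needed, are in the scene too. There is more than one size of the stand; the one meant has the size given above.

How it is judged:
By the outcome, as a careful person would: the job done as asked, in the order asked, and still so for the second after the job is handed in, with the robot touching nothing.
It also fails if it takes over 64 s, if anything falls off the work surface, if the arm or the gripper's body presses on something with over 40 N, if the wrist force passes 120 N, or if a joint passes its speed limit or range.

ROBOT

A 6-joint arm with a two-finger parallel gripper is mounted at the origin on the work surface. World frame = base frame: x ahead of the robot, y to its left, z up, the work surface at z = 0. Lengths are in m, angles in degrees, forces in N, time in s.
With the tool pointing down it reaches from about 0.325 to 0.775 m from the base axis. Payload 5.5 kg.
Tool frame: the origin (TCP) lies on the centre line of the jaws, within the pads' length; the fingertips stand 22 mm ahead of it and the grasp point (between the pads) lies 3 mm ahead of it; z points along the fingers, y is the line along which they close (so a half turn about z gives the same grasp; the last joint's range is limited). The gripper opens to 85 mm and grips with 20 to 120 N. Pads are 22 mm wide; open, the fingers measure 114 mm over their backs; the gripper's body (76 mm by 85 mm) begins 54 mm behind the grasp point. The pads swing forward as they close: fully open they stand 13 mm farther back than shut.
Start: joints at [70.033, 5.22, 70.514, -0, 104.267, -3.249], TCP at [0.173, 0.575, 0.218] pointing down, gripper open.
Joint ranges: [-164.24, 164.24], [-49.07, 125.15], [9.68, 141.18], [-86.29, 266.29], [3.28, 154.24], [-151.56, 151.56]. Speed limits (degrees/s): [147.25, 147.25, 172.46, 180, 180, 180].

INTERFACE

Orientations are given as [roll, pitch, yaw] about the fixed x, y, z axes, in that order (R = Rz(yaw) Ry(pitch) Rx(roll)).
In Python, from station import env gives the robot as it stands.
- The arm moves only by the tool carry_out, never from a script. Its argument "plan" is a list of rows, each a list of 7 numbers: the shift along the tool's x, y, z in cm, then the turn, a rotation vector about the tool's x, y, z in rad, then the opening, from 0 (shut) to 1 (fully open). A call has 1 to 5 rows; each row is the pose to reach, as a shift and turn from the pose commanded when the call began, along the tool's axes at that moment; what a row does not reach only later rows make up. A row lasts 1/10 s, in which the tool goes at most 50 mm and 8.59 degrees, less where a joint would pass 70% of its speed; a pose out of reach is approached as far as the arm can. A call with a gripper value outside its range is refused whole. The fingers move at their own pace and stop on an object; "grip_force" is the grip in N (left out, the last holds). Time passes only in rows, so rows that repeat a pose let the fingers close. It gives the time, the measured TCP pose, the force, the opening and the grip force at its end, in the units of the state.
- env.get_obs(): the state, without advancing time (a new reading comes with each control period).
- env.read_camera(name): name is "side" or "top" or "wrist"; returns a dict with "image" (400x640x3 uint8, red, green, blue), "depth" (400x640 float32, m along the optical axis (not along the pixel's ray), 0 where there is no reading), "fx", "fy", "cx", "cy" (pixels), "view" (4x4, takes a point from world to camera coordinates). Camera axes: x right, y up, looking along -z (the intrinsics and any distortion apply to the point x, -y, -z); pixel columns grow to the right and rows downward; lengths in m; the calibration is good to about 2 mm. A picture is of the moment at which its call begins.
- env.hand_in(): hands the job in; it is judged then, once.
The state is a dict: "time_s": time; "joint_positions": joint angles; "dq": joint speeds; "tau": joint torques, N m; "position": TCP position; "orientation": TCP orientation; "ft_force": force on the tool from outside, world axes, zero at the start; "moment": the same for the moment, N m; "width": opening from 0.0 (shut) to 1.0 (fully open); "gripper_force": force on a finger pad.
Only numpy, scipy, OpenCV 4.12 (cv2) and the standard library are available. Lean on these libraries where they do the work, as an engineer would, in place of code of your own. Each camera call takes 0.05 s, during which the arm holds its last target. There are 200 camera calls.

## Working session

There is one attempt and no reset: what is moved stays moved. The work goes in short steps, Python scripts to look and compute and a tool call to move; the robot and the scene stay as the last step left them, time stands still between calls to the robot, and variables do not carry over. Pictures are saved under pics/ and viewed, at most 10 in all, crops included, and the job is handed in when it is done.

Besides the shell and the picture viewer there is one more tool, called after "Request:" as name(argument=value, ...) on one line, values as JSON. carry_out: Moves the arm, as the interface text tells. Its arguments: {"type":"object","properties":{"plan":{"type":"array","items":{"type":"array","items":{"type":"number"}}},"grip_force":{"type":"number"}},"required":["plan"]}

```bash
ls; mkdir -p pics; python3 - <<'E'
from station import env
import cv2, numpy as np
o=env.get_obs(); print(o)
for n in ["top","side"]:
    c=env.read_camera(n); np.savez(f"pics/{n}0.npz",**{k:np.array(v) for k,v in c.items()})
    cv2.imwrite(f"pics/{n}0.png",c["image"][:,:,::-1]); print(n,c["fx"],c["fy"],c["cx"],c["cy"],np.round(c["view"],3).tolist(),[k for k in c])
E
```

```text
pics
{'time_s': 0.0, 'joint_positions': array([ 7.00334147e+01,  5.26207453e+00,  7.05827097e+01, -1.29923937e-03,
        1.04264879e+02, -3.24906890e+00]), 'dq': array([-0.04386775,  0.00166794,  0.00907482,  0.11789767, -0.0006873 ,
        0.00624134]), 'tau': array([-1.07868382e-04, -4.58731914e+01, -4.18027532e+01, -1.81005466e-04,
        1.15951258e-02, -3.03598017e-05]), 'position': array([0.17250169, 0.57435203, 0.2169535 ]), 'orientation': array([-1.79890442e+02, -4.95754921e-03,  1.63282160e+02]), 'ft_force': array([ 0.29323299, -0.08888485, -0.52040974]), 'moment': array([ 0.04314403, -0.08468758, -0.03986424]), 'gripper_force': 0.0, 'width': 1.0021562276950366}
top 373.13494140256404 373.13494140256404 318.4174733373304 204.69259900775648 [[0.016, -1.0, -0.004, -0.046], [0.976, 0.014, 0.217, -0.634], [-0.217, -0.007, 0.976, -1.128], [0.0, 0.0, 0.0, 1.0]] ['image', 'depth', 'fx', 'fy', 'cx', 'cy', 'view']
side 510.7981387469278 510.7981387469278 315.96582523023227 188.6815991177854 [[-0.961, -0.277, -0.018, 0.555], [0.201, -0.74, 0.641, -0.273], [-0.191, 0.612, 0.767, -1.257], [0.0, 0.0, 0.0, 1.0]] ['image', 'depth', 'fx', 'fy', 'cx', 'cy', 'view']
```

View pics/top0.png

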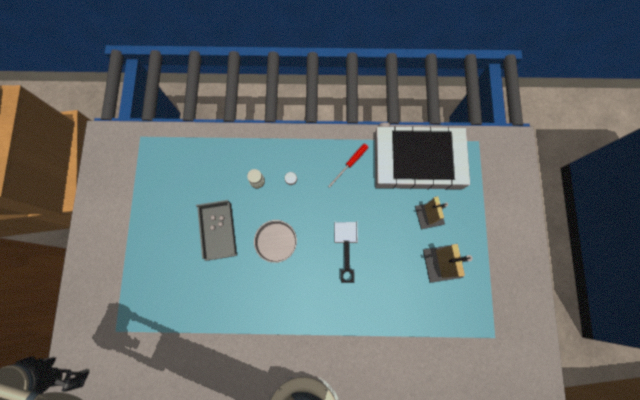

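View pics/side0.png

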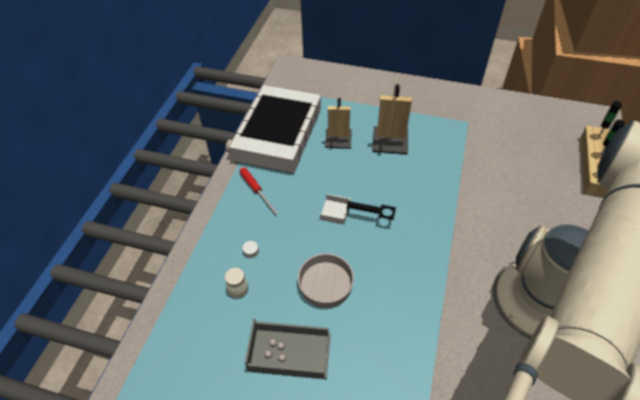

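The top picture shows the scoop (bowl 346,232; eye 347,276), the bin (218,230) with feet near (217,222), the dish (276,241) and two stands (432,212 and 445,262). The side picture shows the same, with the larger stand at (391,120). Next I deproject the pixels.

```bash
cat > h.py <<'E'
import numpy as np, cv2
def cloud(c):
    d=c["depth"]; v,u=np.mgrid[:d.shape[0],:d.shape[1]]
    p=np.stack([(u-c["cx"])/c["fx"]*d,-(v-c["cy"])/c["fy"]*d,-d],-1)
    V=np.array(c["view"]); return (p-V[:3,3])@V[:3,:3]
def proj(c,P):
    V=np.array(c["view"]); p=np.asarray(P)@V[:3,:3].T+V[:3,3]
    return np.stack([c["cx"]+c["fx"]*p[...,0]/-p[...,2],c["cy"]+c["fy"]*p[...,1]/p[...,2]],-1)
E
python3 - <<'E'
from h import *
for n in ["top","side"]:
    c=dict(np.load(f"pics/{n}0.npz")); P=cloud(c).reshape(-1,3)
    ok=(c["depth"].ravel()>0)
    if n=="top": R={"scoop":(325,215,365,290),"bin":(190,195,245,268),"dish":(250,215,302,267),"stS":(412,190,450,232),"stL":(418,236,475,285)}
    else: R={"scoop":(315,190,402,230),"bin":(240,315,335,380),"dish":(292,248,358,308),"stS":(320,93,358,150),"stL":(368,82,415,155)}
    v,u=np.mgrid[:400,:640]; v=v.ravel();u=u.ravel()
    for k,(a,b,e,f) in R.items():
        Q=P[ok&(u>=a)&(u<=e)&(v>=b)&(v<=f)]
        print(n,k,"z med low",np.round(np.percentile(Q[:,2],[1,20,50]),4))
        Q=Q[(Q[:,2]>0.006)&(Q[:,2]<.4)]
        r=cv2.minAreaRect((Q[:,:2]*1000).astype(np.float32)); print("  rect",np.round(r[0],1),np.round(r[1],1),round(r[2],1),"zmax",Q[:,2].max().round(4), len(Q))
        if k[0:2]=="st":
            for lo,hi in [(.006,.02),(.03,.1),(.1,.15),(.15,.19),(.195,.215),(.215,.235),(.235,.27)]:
                q=Q[(Q[:,2]>lo)&(Q[:,2]<hi)]
                if len(q)>2: print("   ",lo,hi,len(q),q.min(0).round(3),q.max(0).round(3),q.mean(0).round(3))
        if k=="scoop":
            for lo,hi in [(.038,.044),(.044,.056),(.056,.07),(.02,.032)]:
                q=Q[(Q[:,2]>lo)&(Q[:,2]<hi)]
                if len(q)>2: print("   ",lo,hi,len(q),q.min(0).round(3),q.max(0).round(3),q.mean(0).round(3))
        if k=="dish":
            q=Q[Q[:,2]>.032]; e=cv2.fitEllipse((q[:,:2]*1000).astype(np.float32)); print("  ell",np.round(e[0],1),np.round(e[1],1), (q[:,:2].min(0)+q[:,:2].max(0))/2)
    c["image"]=c["image"]
t=cv2.imread("pics/top0.png"); s=cv2.imread("pics/side0.png")
A=cv2.resize(t[190:290,190:310],None,fx=4,fy=4,interpolation=2)[:300*2,:]
B=cv2.resize(s[310:385,235:335],None,fx=3.2,fy=3.2,interpolation=2)
C=cv2.resize(s[80:160,310:420],None,fx=2.9,fy=2.0,interpolation=2)
o=np.zeros((400,800,3),np.uint8);o[:,:480]=A;o[:240,480:800]=B;o[240:400,481:800]=C;cv2.imwrite("pics/c1.png",o)
E
```

```text
top scoop z med low [-0.0058 -0.002   0.0003]
  rect [ 483.7 -116.2] [218.8 105.7] 1.4 zmax 0.0578 384
    0.038 0.044 19 [ 0.393 -0.152  0.04 ] [ 0.516 -0.115  0.044] [ 0.421 -0.134  0.043]
    0.044 0.056 258 [ 0.393 -0.152  0.044] [ 0.525 -0.111  0.056] [ 0.451 -0.13   0.05 ]
    0.056 0.07 4 [ 0.442 -0.135  0.056] [ 0.514 -0.123  0.058] [ 0.465 -0.128  0.057]
    0.02 0.032 48 [ 0.523 -0.165  0.021] [ 0.585 -0.092  0.032] [ 0.545 -0.13   0.026]
top bin z med low [-0.0051 -0.001   0.0018]
  rect [553.1 297.1] [248.7 151.7] 12.7 zmax 0.0625 908
top dish z med low [-0.0055 -0.001   0.0018]
  rect [529.3 101.6] [154.4 154. ] 3.2 zmax 0.0421 472
  ell [520.9 102.1] [134.4 134.8] [0.52034006 0.10228006]
top stS z med low [-0.0055 -0.0016  0.0019]
  rect [ 639.6 -413.4] [131.8 101.8] 1.5 zmax 0.1926 644
    0.006 0.02 253 [ 0.573 -0.466  0.006] [ 0.705 -0.362  0.015] [ 0.61  -0.397  0.009]
    0.03 0.1 150 [ 0.583 -0.411  0.03 ] [ 0.648 -0.385  0.1  ] [ 0.614 -0.393  0.067]
    0.1 0.15 186 [ 0.584 -0.413  0.1  ] [ 0.651 -0.384  0.15 ] [ 0.614 -0.396  0.131]
    0.15 0.19 50 [ 0.608 -0.
[... 1952 characters left out ...]
d low [-0.0037  0.0014  0.0117]
  rect [ 473.6 -556.9] [164.  361.4] 12.3 zmax 0.2588 2052
    0.006 0.02 686 [ 0.379 -0.748  0.006] [ 0.581 -0.364  0.02 ] [ 0.465 -0.439  0.012]
    0.03 0.1 419 [ 0.416 -0.435  0.038] [ 0.507 -0.408  0.1  ] [ 0.461 -0.422  0.072]
    0.1 0.15 390 [ 0.416 -0.434  0.1  ] [ 0.507 -0.41   0.15 ] [ 0.46  -0.422  0.125]
    0.15 0.19 363 [ 0.416 -0.45   0.15 ] [ 0.506 -0.411  0.19 ] [ 0.461 -0.422  0.171]
    0.195 0.215 15 [ 0.42  -0.443  0.195] [ 0.501 -0.418  0.21 ] [ 0.468 -0.434  0.2  ]
    0.215 0.235 48 [ 0.451 -0.452  0.217] [ 0.472 -0.39   0.235] [ 0.462 -0.429  0.229]
    0.235 0.27 25 [ 0.451 -0.399  0.236] [ 0.461 -0.387  0.259] [ 0.455 -0.392  0.247]
```

View pics/c1.png

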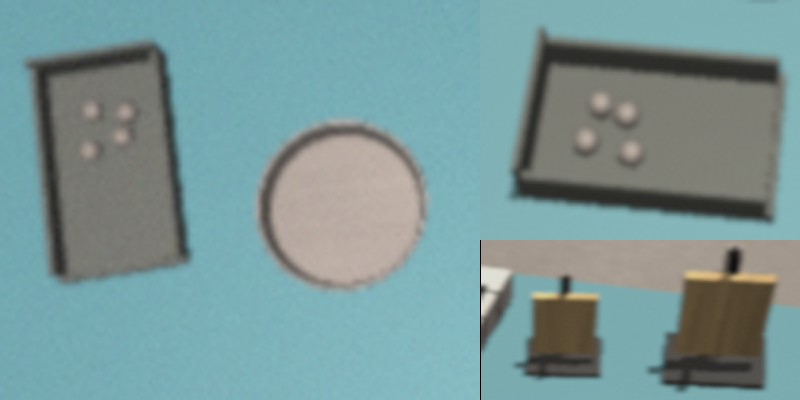

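The larger stand is the right one: its tip measures 255 high and its panel about 90 wide. In the crop the bin's high back is at the top, and its four feet are near (105,125) in the 4x view. I'll write a motion helper and go look at the bin from close by.

```bash
cat >> h.py <<'E'
from scipy.spatial.transform import Rotation as Ro
def plan(steps, pose=None):
    """steps: list of (xyz m, rpy deg or Rotation); prints for each the calls (5-row) needed, chained, from pose"""
    from station import env
    if pose is None:
        o=env.get_obs(); pose=(o["position"],Ro.from_euler("xyz",o["orientation"],degrees=True))
        print("t",round(o["time_s"],2),"now",o["position"].round(4),o["orientation"].round(1),"q",o["joint_positions"].round(1),"w",round(o["width"],2),"F",o["ft_force"].round(1))
        open("log.txt","a").write(" ".join(map(str,[*o["joint_positions"],*o["position"],*pose[1].as_quat()]))+"\n")
    p,R=pose
    for xyz,r in steps:
        r=r if isinstance(r,Ro) else Ro.from_euler("xyz",r,degrees=True)
        d=R.inv().apply(np.asarray(xyz)-p)*100; w=(R.inv()*r).as_rotvec()
        n=max(np.linalg.norm(d)/5,np.degrees(np.linalg.norm(w))/8.5)
        print("->",np.round(d,2),np.round(w,3),"rows",round(n,1)); p,R=np.asarray(xyz),r
E
python3 - <<'E'
from h import *
P0=np.array([.1725,.5744,.217])
T=np.array([.47,.29,.36])
plan([(P0+(T-P0)*k/4,[180,0,163-163*k/4]) for k in (1,2,3,4)])
for n in ["top","side"]:
    c=dict(np.load(f"pics/{n}0.npz")); Q=cloud(c).reshape(-1,3)
    q=Q[(Q[:,2]>.02)&(Q[:,2]<.07)&(Q[:,0]>.42)&(Q[:,0]<.7)&(Q[:,1]>.2)&(Q[:,1]<.4)]
    r=cv2.minAreaRect((q[:,:2]*1000).astype(np.float32));print(n,r)
E
```

```text
t 0.1 now [0.1725 0.5744 0.217 ] [-179.9   -0.   163.3] q [ 70.    5.3  70.6  -0.  104.3  -3.2] w 1.0 F [ 0.3  0.2 -0.7]
-> [-9.17 -4.67 -3.56] [-0.002  0.001  0.716] rows 4.8
-> [-9.98  2.5  -3.58] [ 0.    -0.     0.711] rows 4.8
-> [-5.93  8.41 -3.58] [ 0.    -0.     0.711] rows 4.8
-> [ 0.99 10.24 -3.57] [ 0.    -0.     0.711] rows 4.8
top ((556.2647705078125, 297.02093505859375), (175.22994995117188, 107.09295654296875), 10.215225219726562)
side ((557.1337890625, 296.11126708984375), (179.3223419189453, 108.66615295410156), 10.04826545715332)
```

Request:
carry_out(plan=[[-1.8, -0.9, -0.7, 0, 0, 0.142, 1], [-3.7, -1.9, -1.4, 0, 0, 0.284, 1], [-5.5, -2.8, -2.1, 0, 0, 0.426, 1], [-7.3, -3.7, -2.9, 0, 0, 0.568, 1], [-9.2, -4.7, -3.6, 0, 0, 0.71, 1]])

```text
time_s: 0.6
position: [0.2476, 0.5025, 0.2538]
orientation: [-180.0, 0.0, 122.3]
ft_force: [0.1, -0.7, 0.2]
width: 1.001
gripper_force: 0.0
```

Request:
carry_out(plan=[[-2, 0.5, -0.7, 0, 0, 0.142, 1], [-4, 1, -1.4, 0, 0, 0.284, 1], [-6, 1.5, -2.1, 0, 0, 0.426, 1], [-8, 2, -2.9, 0, 0, 0.568, 1], [-10, 2.5, -3.6, 0, 0, 0.71, 1]])

```text
time_s: 1.1
position: [0.3226, 0.4317, 0.2899]
orientation: [-180.0, 0.0, 81.6]
ft_force: [1.1, -0.9, 0.2]
width: 1.004
gripper_force: 0.0
```

Request:
carry_out(plan=[[-1.2, 1.7, -0.7, 0, 0, 0.142, 1], [-2.4, 3.4, -1.4, 0, 0, 0.284, 1], [-3.5, 5, -2.1, 0, 0, 0.426, 1], [-4.7, 6.7, -2.9, 0, 0, 0.568, 1], [-5.9, 8.4, -3.6, 0, 0, 0.71, 1]])

```text
time_s: 1.6
position: [0.3975, 0.3615, 0.326]
orientation: [-180.0, 0.0, 40.9]
ft_force: [0.2, 0.4, 1.0]
width: 1.0
gripper_force: 0.0
```

Request:
carry_out(plan=[[0.2, 2, -0.7, 0, 0, 0.142, 1], [0.4, 4, -1.4, 0, 0, 0.284, 1], [0.6, 6, -2.1, 0, 0, 0.426, 1], [0.8, 8.2, -2.9, 0, 0, 0.568, 1], [1, 10.2, -3.6, 0, 0, 0.71, 1]])

```text
time_s: 2.1
position: [0.4724, 0.2913, 0.3619]
orientation: [180.0, 0.0, 0.2]
ft_force: [-0.0, -0.1, -0.3]
width: 1.004
gripper_force: 0.0
```

Request:
carry_out(plan=[[0, 0, 0, 0, 0, 0, 1], [0, 0, 0, 0, 0, 0, 1], [0, 0, 0, 0, 0, 0, 1]])

```text
time_s: 2.4
position: [0.4713, 0.2925, 0.3615]
orientation: [180.0, 0.1, 0.7]
ft_force: [-0.5, -0.1, -0.1]
width: 1.002
gripper_force: 0.0
```

```bash
python3 - <<'E'
from h import *
from station import env
plan([])
c=env.read_camera("wrist"); np.savez("pics/w1.npz",**{k:np.array(v) for k,v in c.items()})
cv2.imwrite("pics/w1.png",c["image"][:,:,::-1])
V=np.array(c["view"]);print("cam",(-V[:3,:3].T@V[:3,3]).round(3),(-V[2,:3]).round(3),c["fx"])
Q=cloud(c).reshape(-1,3)[c["depth"].ravel()>0]
q=Q[(Q[:,2]>.022)&(Q[:,2]<.07)&(Q[:,0]>.42)&(Q[:,0]<.7)&(Q[:,1]>.2)&(Q[:,1]<.4)]
r=cv2.minAreaRect((q[:,:2]*1000).astype(np.float32));print(r, len(q), np.percentile(Q[:,2],[1,10,30,50]).round(4))
E
```

```text
t 2.4 now [0.4713 0.2925 0.3615] [1.8e+02 1.0e-01 7.0e-01] q [ 28.3   2.9  58.1   0.  119.1 117.6] w 1.0 F [-0.5 -0.1 -0.1]
cam [0.553 0.293 0.517] [-0.318 -0.004 -0.948] 333.58677732234725
((556.9239501953125, 295.295654296875), (175.18618774414062, 105.13905334472656), 10.140485763549805) 2110 [-3.943e-01 -7.000e-04  2.000e-04  1.000e-03]
```

View pics/w1.png

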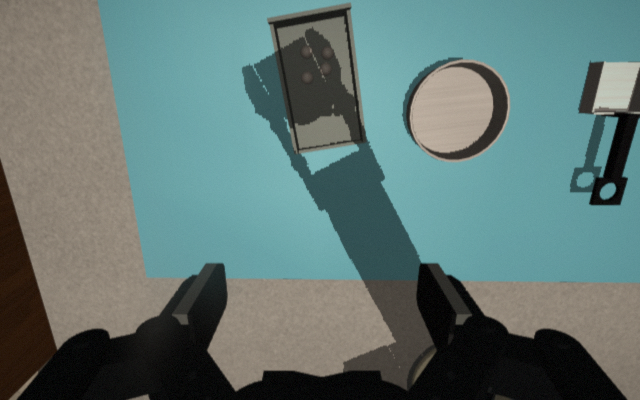

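Wrist view: bin (315,80) with the feet around (317,62), dish (458,110), scoop at the right edge (610,130). The bin agrees with the other cameras. I'll compute the feet and the dish, then move over the scoop.

```bash
python3 - <<'E'
from h import *
a=np.radians(10.1); B=np.array([.5545,.2955]); Rb=np.array([[np.cos(a),-np.sin(a)],[np.sin(a),np.cos(a)]])
for n in ["w1","top0","side0"]:
    c=dict(np.load(f"pics/{n}.npz")); Q=cloud(c).reshape(-1,3)[c["depth"].ravel()>0]
    b=(Q[:,:2]-B)@Rb*1000
    m=(abs(b[:,0])<80)&(abs(b[:,1])<42)
    fl=np.median(Q[m,2]); f=b[m&(Q[:,2]>fl+.007)]
    _,lab,cen=cv2.kmeans(f.astype(np.float32),4,None,(3,50,.1),10,0)
    print(n,"floor",fl.round(4),"feet",cen.round(0).tolist(),np.bincount(lab.ravel()))
    m=(abs(b[:,0])<110)&(abs(b[:,1])<65)&(Q[:,2]>.025)
    print("  bin ext y",np.percentile(b[m,1],[.5,99.5]).round(1),"x",np.percentile(b[m,0],[.5,99.5]).round(1))
    d=(np.hypot(*(Q[:,:2]-[.522,.102]).T)<.085)&(Q[:,2]>.031)
    e=cv2.minEnclosingCircle((Q[d,:2]*1000).astype(np.float32));print("  dish",np.round(e[0],1),round(e[1],1))
P0=np.array([.4713,.2925,.3615]);T=np.array([.42,-.13,.28])
plan([(P0+(T-P0)*k/2,[180,0,0]) for k in (1,2)])
E
```

```text
w1 floor 0.4479 feet [[-71.0, -20.0], [-73.0, -1.0], [-70.0, 18.0], [-62.0, 35.0]] [1988  710  721 1672]
  bin ext y [-62.3  64.5] x [-98.5  87.7]
  dish [522.  100.2] 70.1
top0 floor 0.0033 feet [[-68.0, 24.0], [30.0, -13.0], [48.0, 11.0], [13.0, 17.0]] [ 1 43 23 20]
  bin ext y [-51.9  54.3] x [-85.5  89.5]
  dish [521.4 102.4] 69.7
side0 floor 0.0064 feet [[44.0, -15.0], [16.0, 19.0], [49.0, 13.0], [23.0, -9.0]] [44 46 47 44]
  bin ext y [-53.3  53.8] x [-81.4  92.1]
  dish [522.8 100.9] 71.5
t 2.45 now [0.4712 0.2926 0.3616] [180.    0.    0.7] q [ 28.3   2.8  58.1   0.  119.1 117.6] w 1.0 F [ 0.1 -0.9  0.1]
-> [-2.81 21.11  4.09] [0.    0.001 0.012] rows 4.3
-> [-2.57 21.12  4.07] [0. 0. 0.] rows 4.3
```

Request:
carry_out(plan=[[-0.6, 4.2, 0.8, 0, 0, 0, 1], [-1.2, 8.4, 1.6, 0, 0, 0, 1], [-1.7, 12.7, 2.4, 0, 0, 0, 1], [-2.3, 17, 3.2, 0, 0, 0, 1], [-2.8, 21.1, 4, 0, 0, 0.006, 1]])

```text
time_s: 2.95
position: [0.4449, 0.08, 0.3216]
orientation: [-180.0, -0.0, 0.4]
ft_force: [1.3, -0.2, 0.3]
width: 1.0
gripper_force: 0.0
```

Request:
carry_out(plan=[[-0.5, 4.2, 0.8, 0, 0, 0, 1], [-1, 8.4, 1.6, 0, 0, 0, 1], [-1.5, 12.7, 2.4, 0, 0, 0, 1], [-2, 17, 3.2, 0, 0, 0, 1], [-2.4, 21.1, 4, 0, 0, 0.006, 1]])

```text
time_s: 3.45
position: [0.422, -0.1312, 0.2817]
orientation: [180.0, -0.0, -0.0]
ft_force: [0.5, -0.1, 0.4]
width: 0.997
gripper_force: 0.0
```

Request:
carry_out(plan=[[0, 0, 0, 0, 0, 0, 1], [0, 0, 0, 0, 0, 0, 1], [0, 0, 0, 0, 0, 0, 1]])

```text
time_s: 3.75
position: [0.4229, -0.1291, 0.2824]
orientation: [-180.0, -0.0, -0.0]
ft_force: [0.5, -0.6, -0.4]
width: 0.996
gripper_force: 0.0
```

```bash
python3 - <<'E'
from h import *
from station import env
plan([])
c=env.read_camera("wrist"); np.savez("pics/w2.npz",**{k:np.array(v) for k,v in c.items()})
cv2.imwrite("pics/w2.png",c["image"][:,:,::-1])
V=np.array(c["view"])
Q=cloud(c).reshape(-1,3)[c["depth"].ravel()>0]
m=(abs(Q[:,0]-.49)<.13)&(abs(Q[:,1]+.13)<.07)
q=Q[m]; print("bench",np.median(q[q[:,2]<.006,2]).round(4))
h=q[(q[:,2]>.036)&(q[:,2]<.065)]; print("handle+tab",h.min(0).round(4),h.max(0).round(4),len(h))
r=cv2.minAreaRect((h[:,:2]*1000).astype(np.float32));print(r)
k=h[(h[:,0]>h[:,0].min()+.05)&(h[:,0]<h[:,0].min()+.12)]; print("bar",k.min(0).round(4),k.max(0).round(4),np.polyfit(k[:,0],k[:,1],1))
b=q[(q[:,2]>.018)&(q[:,2]<.034)&(q[:,0]>.5)]; print("bowl",cv2.minAreaRect((b[:,:2]*1000).astype(np.float32)))
E
```

```text
t 3.75 now [ 0.4229 -0.1291  0.2824] [-180.   -0.   -0.] q [-21.4 -17.6  85.1   0.  112.4  68.6] w 1.0 F [ 0.5 -0.6 -0.4]
bench 0.0012
handle+tab [ 0.3909 -0.1532  0.0413] [ 0.5242 -0.112   0.0559] 2020
((457.67462158203125, -131.53680419921875), (133.17214965820312, 40.97708511352539), 1.0978388786315918)
bar [ 0.4409 -0.1393  0.0499] [ 0.5109 -0.1233  0.0559] [ 0.01563023 -0.13893881]
bowl ((557.50048828125, -129.73965454101562), (69.9468002319336, 74.96612548828125), 1.2692326307296753)
```

View pics/w2.png

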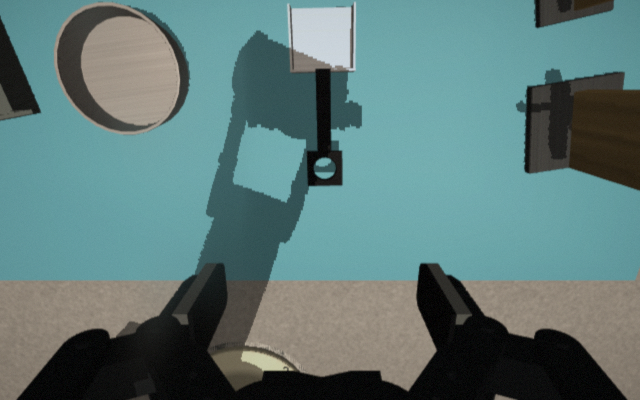

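Wrist view: scoop with bowl (322,38), handle (323,110), eye (325,168); dish (120,68); larger stand at the right. Scoop origin is about (.5575,-.1297), yaw 1°, and its sizes match. Now the grasp, with the tool leaning back 20° from the handle normal.

```bash
python3 - <<'E'
from h import *
R=Ro.from_euler("xyz",[180,-20,1],degrees=True); z=R.apply([0,0,1]); g=np.array([.4725,-.1315,.0455])-.003*z
print(z.round(3),g.round(4))
plan([(g-.1*z,R),(g-.02*z,R),(g,R)])
E
```

```text
[ 0.342  0.006 -0.94 ] [ 0.4715 -0.1315  0.0483]
t 3.8 now [ 0.423  -0.1289  0.2826] [-180.   -0.    0.] q [-21.4 -17.6  85.1   0.  112.4  68.6] w 0.99 F [ 0.4 -0.1 -0.1]
-> [ 1.42  0.32 14.03] [ 0.003  0.348 -0.017] rows 2.8
-> [-0. -0.  8.] [0. 0. 0.] rows 1.6
-> [0. 0. 2.] [0. 0. 0.] rows 0.4
```

Request:
carry_out(plan=[[0.3, 0.1, 2.8, 0, 0.07, 0, 0.6], [0.6, 0.2, 5.6, 0, 0.14, -0.01, 0.6], [0.9, 0.2, 8.4, 0, 0.21, -0.01, 0.6], [1.2, 0.3, 11.2, 0, 0.28, -0.017, 0.6], [1.4, 0.3, 14, 0.003, 0.348, -0.017, 0.6]])

```text
time_s: 4.3
position: [0.4374, -0.1318, 0.1418]
orientation: [180.0, -20.2, 1.1]
ft_force: [-0.4, -0.4, -0.3]
width: 0.602
gripper_force: 0.0
```

Request:
carry_out(plan=[[0, 0, 0, 0, 0, 0, 0.6], [0, 0, 2, 0, 0, 0, 0.6], [0, 0, 4, 0, 0, 0, 0.6], [0, 0, 6, 0, 0, 0, 0.6], [0, 0, 7.5, 0, 0, 0, 0.6]])

```text
time_s: 4.8
position: [0.464, -0.1323, 0.0739]
orientation: [179.9, -20.0, 1.0]
ft_force: [-0.4, 0.5, -0.9]
width: 0.601
gripper_force: 0.0
```

```bash
python3 - <<'E'
from h import *
R=Ro.from_euler("xyz",[180,-20,1],degrees=True)
plan([([.4715,-.1315,.0483],R)])
E
```

```text
t 4.8 now [ 0.464  -0.1323  0.0739] [179.9 -20.    1. ] q [-26.6 -31.8 118.8   9.4  75.3  61.4] w 0.6 F [-0.4  0.5 -0.9]
-> [-0.17 -0.07  2.66] [ 0.001 -0.     0.   ] rows 0.5
```

Request:
carry_out(plan=[[0, 0, 1, 0, 0, 0, 0.6], [-0.1, -0.05, 2, 0, 0, 0, 0.6], [-0.1, -0.05, 2.6, 0, 0, 0, 0.6], [-0.1, -0.05, 2.6, 0, 0, 0, 0.3], [-0.1, -0.05, 2.6, 0, 0, 0, 0]], grip_force=80)

```text
time_s: 5.3
position: [0.4704, -0.1324, 0.0474]
orientation: [180.0, -20.0, 0.9]
ft_force: [0.5, -0.7, -1.3]
width: 0.271
gripper_force: 0.0
```

Request:
carry_out(plan=[[0, 0, 0, 0, 0, 0, 0], [0, 0, 0, 0, 0, 0, 0], [0, 0, 0, 0, 0, 0, 0], [0, 0, 0, 0, 0, 0, 0], [0, 0, 0, 0, 0, 0, 0]])

```text
time_s: 5.8
position: [0.4701, -0.1324, 0.0469]
orientation: [180.0, -19.9, 0.9]
ft_force: [0.9, -0.2, -0.3]
width: 0.004
gripper_force: 0.0
```

```bash
python3 - <<'E'
from h import *
plan([])
L=np.loadtxt("log.txt"); 
from scipy.optimize import least_squares
D=np.radians
def fk(q,k):
    a1,d1,L2,a3,L3,Lt=k
    R=Ro.from_euler("z",q[0],degrees=True)
    R2=R*Ro.from_euler("y",q[1],degrees=True)
    p=R.apply([a1,0,d1])+R2.apply([0,0,L2])
    R3=R2*Ro.from_euler("y",q[2],degrees=True)
    p=p+R3.apply([a3,0,L3])
    R6=R3*Ro.from_euler("z",q[3],degrees=True)*Ro.from_euler("y",q[4],degrees=True)*Ro.from_euler("z",q[5],degrees=True)
    return p+R6.apply([0,0,Lt]),R6
f=lambda k:np.concatenate([fk(r[:6],k)[0]-r[6:9] for r in L])
s=least_squares(f,[0,.3,.35,0,.35,.2]); print(s.x.round(4),abs(s.fun).max())
for r in L[-3:]: print((fk(r[:6],s.x)[1].inv()*Ro.from_quat(r[9:13])).as_euler("xyz",degrees=True).round(1))
E
```

```text
t 5.8 now [ 0.4701 -0.1324  0.0469] [180.  -19.9   0.9] q [-26.2 -29.8 120.2   9.4  71.9  61.4] w 0.0 F [ 0.9 -0.2 -0.3]
[-0.027   0.3603  0.3984  0.1749  0.5545  0.5097] 0.028646153924458684
[ 0.  0. 90.]
[-0.  0. 90.]
[ 0.  0. 90.]
```

```bash
cat >> h.py <<'E'
def fk(q,k):
    a1,d1,L2,a3,L3,Lt,b1,b5,x5=k; E=lambda a,v:Ro.from_euler(a,v,degrees=True)
    R=E("z",q[0]); R2=R*E("y",q[1]); R3=R2*E("y",q[2]); R5=R3*E("z",q[3])*E("y",q[4]); R6=R5*E("z",q[5]+90)
    return R.apply([a1,b1,d1])+R2.apply([0,0,L2])+R3.apply([a3,0,L3])+R5.apply([x5,b5,Lt]),R6
def fit():
    from scipy.optimize import least_squares
    L=np.loadtxt("log.txt"); k0=np.array([0,.3,.35,0,.35,.2,.03,0,0])
    f=lambda k:np.concatenate([np.concatenate([fk(r[:6],k)[0]-r[6:9] for r in L]),1e-3*(k-k0)])
    s=least_squares(f,k0); return s.x,abs(s.fun[:3*len(L)]).max()
E
python3 - <<'E'
from h import *
from station import env
k,e=fit();print(k.round(4),e)
c=env.read_camera("wrist"); cv2.imwrite("pics/w3.png",c["image"][:,:,::-1])
Q=cloud(c).reshape(-1,3)
for n in ["top","side"]:
    c=env.read_camera(n); cv2.imwrite(f"pics/{n}3.png",c["image"][:,:,::-1]); 
a=cv2.imread("pics/w3.png");b=cv2.imread("pics/side3.png")[150:270,300:460]
o=np.zeros((520,640,3),np.uint8);o[:280]=a[60:340];o[280:520,:320]=cv2.resize(b,(320,240));o[280:520,320:]=cv2.resize(cv2.imread("pics/top3.png")[190:310,270:430],(320,240));cv2.imwrite("pics/c3.png",o)
E
```

```text
[1.000e-04 1.572e-01 3.726e-01 9.690e-02 5.585e-01 3.539e-01 3.390e-02
 1.000e-04 0.000e+00] 8.224356115305032e-07
```

View pics/c3.png

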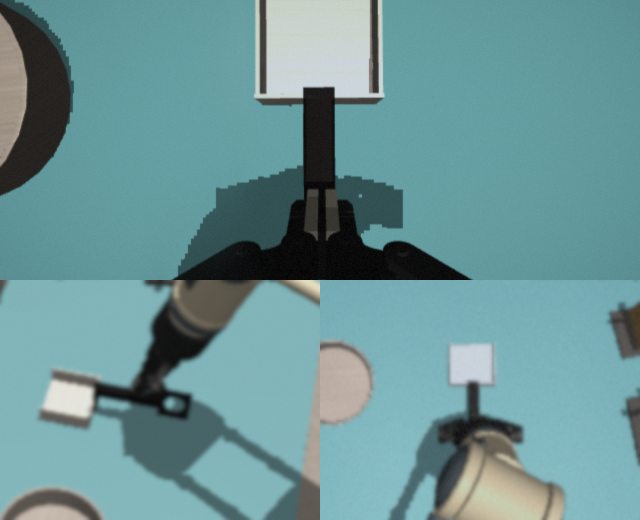

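The crops show the scoop unmoved and the fingers shut in front of the handle in the wrist view (full-frame pixel ~322,265), so nothing is held. I'll check where the finger pads really are from depth.

```bash
python3 - <<'E'
from h import *
from station import env
c=env.read_camera("wrist");Q=cloud(c)
for v in (200,230,240,246,250,255,260,270,280,290,295):
    print(v,[Q[v,u].round(3).tolist() for u in (314,322,331)])
o=env.get_obs();print(o["position"],o["width"])
E
```

```text
200 [[0.497, -0.129, 0.054], [0.497, -0.133, 0.053], [0.497, -0.137, 0.052]]
230 [[0.482, -0.129, 0.053], [0.482, -0.133, 0.054], [0.482, -0.137, 0.054]]
240 [[0.477, -0.129, 0.053], [0.477, -0.133, 0.054], [0.477, -0.137, 0.053]]
246 [[0.474, -0.129, 0.053], [0.474, -0.133, 0.053], [0.474, -0.138, 0.052]]
250 [[0.474, -0.129, 0.069], [0.474, -0.133, 0.068], [0.474, -0.137, 0.069]]
255 [[0.472, -0.129, 0.074], [0.472, -0.133, 0.073], [0.472, -0.137, 0.073]]
260 [[0.47, -0.13, 0.076], [0.471, -0.133, 0.078], [0.471, -0.137, 0.077]]
270 [[0.468, -0.13, 0.085], [0.468, -0.133, 0.085], [0.468, -0.137, 0.085]]
280 [[0.465, -0.13, 0.092], [0.465, -0.133, 0.092], [0.465, -0.137, 0.092]]
290 [[0.463, -0.13, 0.098], [0.463, -0.133, 0.099], [0.463, -0.136, 0.097]]
295 [[0.461, -0.13, 0.098], [0.461, -0.133, 0.097], [0.462, -0.136, 0.102]]
[ 0.47012375 -0.13231364  0.04678092] 0.002416892323498482
```

The closed fingertips sit about 18 mm *behind* the reported TCP, not 22 mm ahead of it, so the stated tool geometry doesn't hold. I'll check this in tool coordinates, shut here and open in the earlier pictures.

```bash
python3 - <<'E'
from h import *
from station import env
L=np.loadtxt("log.txt")
c=env.read_camera("wrist"); o=env.get_obs()
items=[("shut",c,o["position"],Ro.from_euler("xyz",o["orientation"],degrees=True))]
for n,i in (("w1",None),("w2",None)):
    c=dict(np.load(f"pics/{n}.npz")); j=np.argmin([np.linalg.norm(r[6:9]-([.4713,.2925,.3615] if n=="w1" else [.4229,-.1291,.2824])) for r in L]); items.append((n,c,L[j,6:9],Ro.from_quat(L[j,9:13])))
for n,c,p,R in items:
    T=R.inv().apply(cloud(c).reshape(-1,3)-p)*1000
    d=c["depth"].ravel()
    m=(d>0)&(abs(T[:,0])<16)&(abs(T[:,1])<60)&(T[:,2]<12)&(T[:,2]>-60)
    t=T[m]; print(n,len(t),"zmax",np.percentile(t[:,2],[50,95,99,100]).round(1),"x",np.percentile(t[:,0],[1,99]).round(1),"y",np.percentile(t[:,1],[1,20,80,99]).round(1))
E
```

```text
shut 4855 zmax [-41.3  -2.3  -1.    0.9] x [-9.  15.3] y [-22.2  -6.8   6.7  23.6]
w1 5337 zmax [-47.  -31.  -27.7 -25.8] x [-10.8  11.5] y [-55.3 -43.2  44.3  56.2]
w2 5333 zmax [-47.  -30.9 -27.7 -25.6] x [-10.6  11.4] y [-55.2 -43.2  44.3  56.2]
```

The pads are offset in tool z only: the tips are at about -26 mm open and -14 mm shut. The true grasp point is therefore about 33 mm behind the reported TCP. I'll open and go 3.5 cm deeper.

Request:
carry_out(plan=[[0, 0, -2, 0, 0, 0, 0.6], [0, 0, -2, 0, 0, 0, 0.6], [0, 0, -2, 0, 0, 0, 0.6], [0, 0, -2, 0, 0, 0, 0.6], [0, 0, -2, 0, 0, 0, 0.6]])

```text
time_s: 6.55
position: [0.4631, -0.1322, 0.0647]
orientation: [-180.0, -19.9, 0.8]
ft_force: [-0.1, -0.1, -0.1]
width: 0.599
gripper_force: 0.0
```

Request:
carry_out(plan=[[0, -0.1, 0.5, 0, 0, 0, 0.6], [0.1, -0.1, 1.8, 0, 0, 0, 0.6], [0.2, -0.1, 3, 0, 0, 0, 0.6], [0.2, -0.1, 4.2, 0, 0, 0, 0.6], [0.2, -0.1, 5.4, 0, 0, 0, 0.6]])

```text
time_s: 7.05
position: [0.4836, -0.1308, 0.0137]
orientation: [-180.0, -19.9, 0.9]
ft_force: [0.1, 0.1, 0.1]
width: 0.601
gripper_force: 0.0
```

Request:
carry_out(plan=[[0, 0, 0, 0, 0, 0, 0.4], [0, 0, 0, 0, 0, 0, 0.2], [0, 0, 0, 0, 0, 0, 0], [0, 0, 0, 0, 0, 0, 0], [0, 0, 0, 0, 0, 0, 0]], grip_force=80)

```text
time_s: 7.55
position: [0.4837, -0.1313, 0.0159]
orientation: [180.0, -20.0, 0.9]
ft_force: [0.0, -0.2, -0.8]
width: 0.168
gripper_force: 78.4
```

Request:
carry_out(plan=[[0, 0, 0, 0, 0, 0, 0], [0, 0, 0, 0, 0, 0, 0], [0, 0, 0, 0, 0, 0, 0]])

```text
time_s: 7.85
position: [0.4837, -0.1312, 0.0158]
orientation: [180.0, -20.0, 0.9]
ft_force: [-0.1, 0.1, 1.2]
width: 0.173
gripper_force: 78.6
```

The grip is firm: opening 0.17 (about 15 mm) at 78 N. Next I set up IK with the fitted kinematics and check that the whole plan is reachable.

```bash
cat >> h.py <<'E'
LIM=np.array([[-164.24,164.24],[-49.07,125.15],[9.68,141.18],[-86.29,266.29],[3.28,154.24],[-151.56,151.56]])
def ik(p,R,q0,k):
    from scipy.optimize import least_squares
    f=lambda q:(lambda P,S:np.concatenate([(P-p)*10,(S.inv()*R).as_rotvec()]))(*fk(q,k))
    s=least_squares(f,np.clip(q0,LIM[:,0]+.1,LIM[:,1]-.1),bounds=LIM.T,x_scale=50); return s.x,np.sqrt((s.fun**2).sum())
E=lambda a,v:Ro.from_euler(a,v,degrees=True)
# scoop in tool, at grasp
Rt0=E("xyz",[180,-20,.9]); pt0=np.array([.4837,-.1312,.0158])
Rts=Rt0.inv()*E("z",1.0); pts=Rt0.inv().apply(np.array([.5575,-.1297,0])-pt0)
def tool(ps,Rs):  # scoop pose -> tool pose
    R=Rs*Rts.inv(); return np.asarray(ps)-R.apply(pts),R
def scoop(p,R): Rs=R*Rts; return p+R.apply(pts),Rs
def at(pt,world,Rs): # scoop pose with scoop point pt at world
    return np.asarray(world)-Rs.apply(pt),Rs
BIN=np.array([.5545,.2955,0]); RB=E("z",10.1)
E
python3 - <<'E'
from h import *
plan([])
k,e=fit();print(k.round(4),e); np.save("k.npy",k)
from station import env
q=env.get_obs()["joint_positions"]
def chk(n,s,q):
    p,R=tool(*s); q2,e=ik(p,R,q,k); print(n,p.round(3),q2.round(0),"err",round(e,4)); return q2
q=chk("lift",at([0,0,0],[.5575,-.1297,.12],E("z",1)),q)
q=chk("above",at([0,0,0],BIN+RB.apply([-.033,0,.10]),RB),q)
q=chk("in",at([0,0,0],BIN+RB.apply([-.033,0,.005]),RB),q)
q=chk("wall",at([0,0,0],BIN+RB.apply([.047,0,.005]),RB),q)
q=chk("tilt",at([0,0,0],BIN+RB.apply([.03,0,.08]),RB*E("y",-20)),q)
q=chk("up",at([0,0,0],BIN+RB.apply([.03,0,.15]),RB*E("y",-20)),q)
qd=q
for y in (0,20,-30):
  for t in (-20,20,45,60):
    q=chk(f"dish{y},{t}",at([.035,0,.0],[.522-.02*np.cos(np.radians(y)),.101-.02*np.sin(np.radians(y)),.06 if t<30 else .025],E("z",y)*E("y",t)),q if t>-20 else qd)
for t in (0,30,60,76):
    q=chk(f"hang{t}",at([-.145,0,.045],[.455,-.395,.27 if t<20 else .24],E("z",92)*E("y",t)),q)
E
```

```text
t 7.85 now [ 0.4837 -0.1312  0.0158] [180.  -20.    0.9] q [-25.2 -26.  120.8   9.3  67.4  61.7] w 0.17 F [-0.1  0.1  1.2]
[0.     0.1572 0.3726 0.0969 0.5585 0.3539 0.034  0.     0.    ] 7.082678093739414e-07
lift [ 0.484 -0.131  0.136] [-25. -29. 111.   9.  80.  64.] err 0.0
above [0.449 0.277 0.116] [ 33. -23. 109.  -8.  76. 114.] err 0.0
in [0.449 0.277 0.021] [ 33. -20. 116.  -8.  66. 115.] err 0.0
wall [0.528 0.291 0.021] [ 29.  -8. 106.  -7.  63. 112.] err 0.0
tilt [0.51  0.287 0.07 ] [ 36. -27. 122. -21.  50. 125.] err 0.0
up [0.51  0.287 0.14 ] [ 36. -30. 117. -19.  57. 121.] err 0.0
dish0,-20 [0.394 0.101 0.038] [ 31. -49. 136. -26.  74. 128.] err 0.2656
dish0,20 [0.405 0.101 0.112] [  9. -24. 107.  -0.  97.  99.] err 0.0
dish0,45 [0.436 0.101 0.113] [  7.   5.  84.   3. 115.  97.] err 0.0
dish0,60 [0.461 0.101 0.127] [  6.  22.  69.   5. 129.  97.] err 0.0
dish20,-20 [0.402 0.057 0.038] [-20. -49. 135.  27.  79.  45.] err 0.2874
dish20,20 [0.412 0.061 0.112] [  4. -24. 107.  -0.  97.  74.] err 0.0
dish20,45 [0.441 0.071 0.113] [  9.   5.  84.  -5. 115.  78.] err 0.0
dish20,60 [0.465 0.08  0.127] [ 10.  22.  69.  -8. 129.  78.] err 0.0
dish-30,-20 [0.411 0.165 0.038] [ 37. -40. 131. -27.  71. 152.] err 0.235
dish-30,20 [0.421 0.159 0.112] [ 16. -18. 103.  -0.  95. 137.] err 0.0
dish-30,45 [0.448 0.144 0.113] [  3.   3.  87.  14. 111. 126.] err 0.0
dish-30,60 [0.469 0.131 0.127] [ -1.  17.  75.  21. 123. 125.] err 0.0
hang0 [ 0.453 -0.324  0.241] [-47.  11.  64.  15. 120. -43.] err 0.0
hang30 [ 0.454 -0.348  0.179] [-36.  -5.  85.  -8.  94. -39.] err 0.0
hang60 [ 0.455 -0.385  0.164] [-24. -14. 102. -37.  75. -21.] err 0.0
hang76 [ 0.456 -0.406  0.164] [-18. -13. 110. -56.  69.  -6.] err 0.0
```

The whole plan is reachable. Lift and carry to above the bin front.

```bash
python3 - <<'E'
from h import *
a=np.array([.5575,-.1297,.11]); b=BIN+RB.apply([-.033,0,.08])
W=[tool(a,E("z",1))]+[tool(a+(b-a)*f,E("z",1+9.1*f)) for f in (.33,.67,1)]
plan(W)
E
```

```text
t 7.85 now [ 0.4837 -0.1312  0.0158] [180.  -20.    0.9] q [-25.2 -26.  120.8   9.3  67.4  61.7] w 0.17 F [-0.1  0.1  1.2]
-> [  3.76   0.   -10.34] [ 0.     0.001 -0.001] rows 2.2
-> [ -1.22 -13.47   0.61] [ 0.018  0.    -0.049] rows 2.7
-> [ -0.56 -13.91   0.88] [ 0.018  0.    -0.051] rows 2.8
-> [  0.16 -13.49   1.11] [ 0.018 -0.    -0.049] rows 2.7
```

Request:
carry_out(plan=[[0.4, 0, -1, 0, 0, 0, 0], [1.2, 0, -3.3, 0, 0, 0, 0], [2.2, 0, -6, 0, 0, 0, 0], [3.1, 0, -8.5, 0, 0, 0, 0], [3.8, 0, -10.3, 0, 0, 0, 0]])

```text
time_s: 8.35
position: [0.4848, -0.1313, 0.1286]
orientation: [179.9, -20.1, 0.9]
ft_force: [0.4, -0.7, -1.0]
width: 0.17
gripper_force: 78.6
```

Request:
carry_out(plan=[[-0.2, -2, 0.1, 0.003, 0, -0.008, 0], [-0.4, -5, 0.2, 0.007, 0, -0.018, 0], [-0.7, -8, 0.35, 0.01, 0, -0.029, 0], [-1, -11, 0.5, 0.014, 0, -0.04, 0], [-1.2, -13.5, 0.6, 0.018, 0, -0.049, 0]])

```text
time_s: 8.85
position: [0.4727, 0.0051, 0.1164]
orientation: [-180.0, -20.0, 3.9]
ft_force: [0.1, -0.5, -0.7]
width: 0.172
gripper_force: 78.5
```

Request:
carry_out(plan=[[-0.1, -2.8, 0.2, 0.003, 0, -0.01, 0], [-0.2, -5.6, 0.3, 0.007, 0, -0.02, 0], [-0.3, -8.4, 0.5, 0.01, 0, -0.03, 0], [-0.4, -11.2, 0.7, 0.014, 0, -0.04, 0], [-0.6, -13.9, 0.9, 0.018, 0, -0.051, 0]])

```text
time_s: 9.35
position: [0.4609, 0.1436, 0.1061]
orientation: [-180.0, -20.0, 7.0]
ft_force: [0.4, -0.0, -1.7]
width: 0.172
gripper_force: 78.5
```

Request:
carry_out(plan=[[0, -2.8, 0.2, 0.003, 0, -0.01, 0], [0.1, -5.8, 0.5, 0.007, 0, -0.02, 0], [0.1, -8.8, 0.7, 0.011, 0, -0.03, 0], [0.1, -11.6, 0.9, 0.014, 0, -0.04, 0], [0.2, -13.5, 1.1, 0.018, 0, -0.049, 0]])

```text
time_s: 9.85
position: [0.4498, 0.279, 0.0961]
orientation: [-179.9, -20.0, 10.0]
ft_force: [0.0, -1.0, -1.3]
width: 0.172
gripper_force: 78.6
```

Request:
carry_out(plan=[[0, 0, 0, 0, 0, 0, 0], [0, 0, 0, 0, 0, 0, 0]])

```text
time_s: 10.05
position: [0.4502, 0.2769, 0.0958]
orientation: [180.0, -19.9, 10.0]
ft_force: [0.1, -0.6, -1.0]
width: 0.171
gripper_force: 78.6
```

```bash
python3 - <<'E'
from h import *
from station import env
a=BIN+RB.apply([-.033,0,.02]);b=BIN+RB.apply([-.033,0,.005])
plan([tool(a,RB),tool(b,RB)])
o=env.get_obs(); ps,Rs=scoop(o["position"],E("xyz",o["orientation"]))
print("scoop by grip",ps.round(4),Rs.as_euler("zyx",degrees=True).round(1))
c=env.read_camera("wrist"); cv2.imwrite("pics/w4.png",c["image"][:,:,::-1]); np.savez("pics/w4.npz",**{k:np.array(v) for k,v in c.items()})
S=Rs.inv().apply(cloud(c).reshape(-1,3)-ps)*1000
def ex(n,m): q=S[m]; print(n,len(q),np.percentile(q,1,axis=0).round(1),np.percentile(q,99,axis=0).round(1), np.median(q,0).round(1))
x,y,z=S.T; d=c["depth"].ravel()>0
ex("floor",d&(abs(x)<25)&(abs(y)<30)&(abs(z)<15)); ex("handle",d&(x<-45)&(x>-75)&(abs(y)<14)&(abs(z-45)<15)); ex("walls",d&(abs(x)<60)&(abs(y)<50)&(z>15)&(z<40)&(x>-36))
B=RB.inv().apply(cloud(c).reshape(-1,3)-BIN)*1000; b=B[d]
m=(b[:,2]>25)&(b[:,2]<65)&(b[:,0]>25)&(b[:,0]<110)&(abs(b[:,1])<70); print("bin back part",np.percentile(b[m],.5,axis=0).round(1),np.percentile(b[m],99.5,axis=0).round(1),m.sum())
E
```

```text
t 10.05 now [0.4502 0.2769 0.0958] [180.  -19.9  10. ] q [ 33.1 -22.9 110.3  -8.   74.2 114. ] w 0.17 F [ 0.1 -0.6 -1. ]
-> [-2.13  0.02  5.61] [ 0.001  0.001 -0.   ] rows 1.2
-> [-0.51 -0.    1.41] [0. 0. 0.] rows 0.3
scoop by grip [0.5228 0.29   0.0799] [10.1  0.1 -0. ]
floor 9220 [-24.4 -29.4   0.8] [24.5 29.3  3.8] [-0.   0.2  2.3]
handle 3211 [-74.8 -13.2  36.8] [-45.3  12.5  54.6] [-62.5  -0.4  53. ]
walls 3398 [-35.3 -37.9  15.2] [34.1 36.9 31.3] [-10.6 -11.3  25.9]
bin back part [ 33.5 -52.9  25.2] [69.2 51.7 41.7] 922
```

View pics/w4.png

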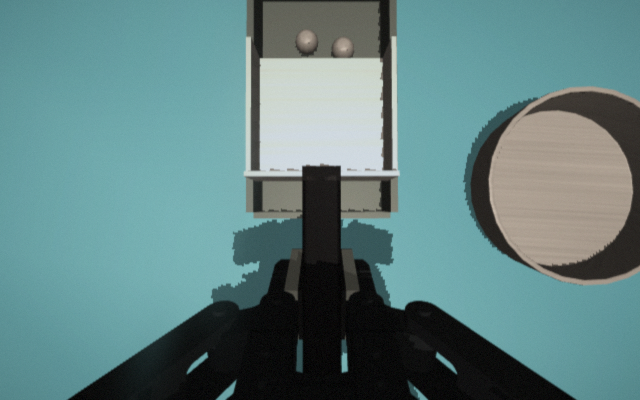

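The wrist view shows the scoop centred between the bin walls (bowl 322,115) with two feet ahead of the lip at (306,42) and (343,48). The pose in the grip matches to about 1 mm. I lower it, 5 mm further back for margin.

Request:
carry_out(plan=[[-0.6, 0, 1.2, 0, 0, 0, 0], [-1.2, 0, 2.4, 0, 0, 0, 0], [-1.7, 0, 3.5, 0, 0, 0, 0], [-2.2, 0, 4.6, 0, 0, 0, 0], [-2.6, 0, 5.4, 0, 0, 0, 0]])

```text
time_s: 10.6
position: [0.4437, 0.2753, 0.0337]
orientation: [179.9, -19.8, 9.9]
ft_force: [0.1, 0.6, -1.0]
width: 0.168
gripper_force: 78.6
```

Request:
carry_out(plan=[[-0.1, 0, 0.3, 0, 0, 0, 0], [-0.2, 0, 0.6, 0, 0, 0, 0], [-0.3, 0, 0.8, 0, 0, 0, 0], [-0.4, 0, 1.0, 0, 0, 0, 0], [-0.4, 0, 1.2, 0, 0, 0, 0]])

```text
time_s: 11.1
position: [0.4449, 0.2761, 0.0235]
orientation: [-180.0, -20.0, 9.9]
ft_force: [0.6, 0.7, -1.0]
width: 0.174
gripper_force: 78.6
```

```bash
cat >> h.py <<'E'
def where():
    from station import env
    o=env.get_obs(); ps,Rs=scoop(o["position"],E("xyz",o["orientation"])); 
    print("scoop in bin",(RB.inv().apply(ps-BIN)*1000).round(1),(RB.inv()*Rs).as_euler("zyx",degrees=True).round(1),"F",o["ft_force"].round(1))
E
python3 - <<'E'
from h import *
where()
f=lambda x,z,t:tool(BIN+RB.apply([x,0,z]),RB*E("y",t))
plan([f(-.038,.0045,1),f(-.01,.0045,1),f(.02,.0045,1),f(.044,.0045,1),f(.0475,.0045,1)])
E
```

```text
scoop in bin [-37.5   0.3   7.6] [-0.1  0.   0. ] F [ 0.6  0.7 -1. ]
t 11.1 now [0.4449 0.2761 0.0235] [-180.   -20.     9.9] q [ 33.4 -21.2 116.5  -8.5  66.4 115.6] w 0.17 F [ 0.6  0.7 -1. ]
-> [-0.09  0.04  0.17] [ 0.    -0.017 -0.001] rows 0.1
-> [ 2.65 -0.    0.91] [0. 0. 0.] rows 0.6
-> [ 2.84 -0.01  0.98] [0. 0. 0.] rows 0.6
-> [ 2.27 -0.    0.78] [0. 0. 0.] rows 0.5
-> [ 0.33 -0.    0.11] [0. 0. 0.] rows 0.1
```

Request:
carry_out(plan=[[-0.05, 0, 0.1, 0, -0.01, 0, 0], [-0.1, 0, 0.17, 0, -0.017, 0, 0], [-0.1, 0, 0.2, 0, -0.017, 0, 0], [-0.1, 0, 0.2, 0, -0.017, 0, 0]])

```text
time_s: 11.5
position: [0.4448, 0.2761, 0.0213]
orientation: [-180.0, -19.0, 9.9]
ft_force: [1.0, -0.5, -0.3]
width: 0.168
gripper_force: 78.8
```

```bash
python3 - <<'E'
from h import *
where()
E
```

```text
scoop in bin [-37.9   0.2   4.2] [-0.1  1.   0. ] F [ 1.  -0.5 -0.3]
```

Request:
carry_out(plan=[[0.6, 0, 0.25, 0, 0, 0, 0], [1.3, 0, 0.5, 0, 0, 0, 0], [2, 0, 0.74, 0, 0, 0, 0], [2.8, 0, 1, 0, 0, 0, 0], [3.5, 0, 1.25, 0, 0, 0, 0]])

```text
time_s: 12.0
position: [0.482, 0.2825, 0.0207]
orientation: [-180.0, -19.0, 9.9]
ft_force: [-1.4, -0.7, 2.9]
width: 0.171
gripper_force: 78.9
```

Request:
carry_out(plan=[[0.6, 0, 0.2, 0, 0, 0, 0], [1.2, 0, 0.4, 0, 0, 0, 0], [1.8, 0, 0.62, 0, 0, 0, 0], [2.4, 0, 0.83, 0, 0, 0, 0], [2.9, 0, 1, 0, 0, 0, 0]])

```text
time_s: 12.5
position: [0.5118, 0.2878, 0.0205]
orientation: [-180.0, -19.0, 9.9]
ft_force: [-3.1, -0.2, 3.6]
width: 0.171
gripper_force: 79.0
```

```bash
python3 - <<'E'
from h import *
from station import env
where()
c=env.read_camera("wrist"); w=c["image"][:,:,::-1][0:220,180:460]
t=env.read_camera("top")["image"][:,:,::-1][195:265,190:250]
o=np.hstack([cv2.resize(w,(512,402)),cv2.resize(t,(280,402))]); cv2.imwrite("pics/c5.png",o)
E
```

```text
scoop in bin [30.1  0.   3.4] [-0.1  1.   0. ] F [-3.1 -0.2  3.6]
```

View pics/c5.png

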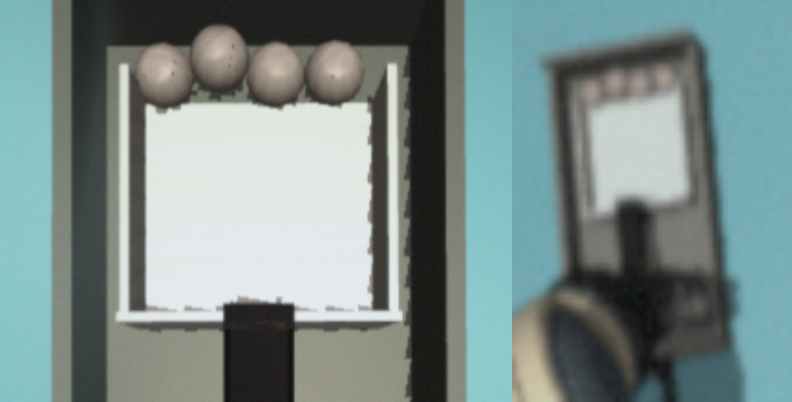

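All four feet are lined up at the lip, crop pixels (165,75), (218,57), (275,73) and (335,72). The leftmost is almost at the side wall. I'll shift 2 mm left and keep pushing to the back wall with a small wiggle.

Request:
carry_out(plan=[[-0.2, -0.2, -0.1, 0, 0, 0, 0], [0.2, -0.2, 0.07, 0, 0, 0, 0], [0.5, -0.2, 0.17, 0, 0, 0, 0], [0.7, -0.25, 0.24, 0, 0, 0, 0], [0.9, -0.2, 0.3, 0, 0, 0, 0]])

```text
time_s: 13.1
position: [0.5203, 0.2915, 0.0206]
orientation: [-180.0, -19.0, 9.9]
ft_force: [-3.1, -0.7, 3.6]
width: 0.17
gripper_force: 79.3
```

Request:
carry_out(plan=[[0.1, 0.1, 0.03, 0, 0, 0, 0], [0.2, -0.1, 0.06, 0, 0, 0, 0], [0.35, 0.1, 0.12, 0, 0, 0, 0], [0.45, 0, 0.15, 0, 0, 0, 0]])

```text
time_s: 13.5
position: [0.5251, 0.2918, 0.0205]
orientation: [180.0, -19.0, 9.9]
ft_force: [-2.0, -0.9, 2.3]
width: 0.173
gripper_force: 79.2
```

```bash
cat >> h.py <<'E'
def feet(save=None):
    "ball positions in scoop frame (mm) by image circles near the wrist view"
    from station import env
    c=env.read_camera("wrist"); o=env.get_obs(); ps,Rs=scoop(o["position"],E("xyz",o["orientation"]))
    S=Rs.inv().apply(cloud(c).reshape(-1,3)-ps)*1000; x,y,z=S.T
    m=(c["depth"].ravel()>0)&(x>-33)&(x<55)&(abs(y)<46)&(z>8)&(z<21)&~((abs(abs(y)-36)<3.5)&(x<36))
    M=m.reshape(400,640).astype(np.uint8); M=cv2.erode(M,np.ones((3,3)))
    n,l,st,ce=cv2.connectedComponentsWithStats(M)
    for i in range(1,n):
        if st[i,4]>60: q=S[(l==i).ravel()]; print("  blob",st[i,4],"xy",q[:,:2].mean(0).round(0),"ext",q.min(0).round(0),q.max(0).round(0))
    if save: cv2.imwrite(save,c["image"][:,:,::-1])
E
python3 - <<'E'
from h import *
where(); feet("pics/w6.png")
E
```

```text
scoop in bin [43.9  1.6  3.4] [-0.1  1.  -0. ] F [-2.  -0.9  2.3]
  blob 605 xy [ 9. 45.] ext [-32.  38.   9.] [41. 46. 20.]
  blob 3556 xy [32. -1.] ext [ 22. -45.   8.] [41. 36. 21.]
```

Request:
carry_out(plan=[[0.1, 0, 0.03, 0, 0, 0, 0], [0.25, 0, 0.08, 0, 0, 0, 0], [0.4, 0, 0.13, 0, 0, 0, 0], [0.5, 0, 0.17, 0, 0, 0, 0], [0.5, 0, 0.17, 0, 0, 0, 0]])

```text
time_s: 14.05
position: [0.5299, 0.2929, 0.0204]
orientation: [180.0, -18.9, 9.9]
ft_force: [-4.0, -0.9, 3.1]
width: 0.17
gripper_force: 79.3
```

```bash
python3 - <<'E'
from h import *
where(); feet()
# tilt about rear bottom edge region, keep lip near the wall
f=lambda t,dz,x:tool(*at([-.037,0,0],BIN+RB.apply([x,.0016,.005+dz]),RB*E("y",-t)))
plan([f(4,0,.011),f(8,.001,.011),f(12,.014,.011),f(16,.03,.010),f(18,.07,.008),f(18,.14,.0)])
E
```

```text
scoop in bin [48.9  1.9  3.2] [-0.1  1.1 -0. ] F [-4.  -0.9  3.1]
  blob 3433 xy [26.  0.] ext [ 14. -32.   8.] [36. 32. 21.]
  blob 556 xy [ 6. 45.] ext [-32.  40.   9.] [36. 46. 21.]
  blob 61 xy [ 35. -43.] ext [ 35. -45.   8.] [ 36. -41.  20.]
t 14.1 now [0.53   0.2929 0.0204] [180.  -18.9   9.9] q [ 29.3  -6.6 104.4  -6.9  64.4 111.4] w 0.17 F [-3.8 -0.4  3.7]
-> [-0.28  0.04  0.14] [ 0.001  0.088 -0.001] rows 0.6
-> [-0.14  0.    0.12] [0.   0.07 0.  ] rows 0.5
-> [ 0.43 -0.   -0.94] [0.   0.07 0.  ] rows 0.5
-> [ 0.58 -0.   -1.2 ] [0.   0.07 0.  ] rows 0.5
-> [ 2.1  -0.   -3.25] [0.    0.035 0.   ] rows 0.8
-> [ 3.68 -0.   -6.01] [0. 0. 0.] rows 1.4
```

All the feet are now inside the bowl area (y within ±32, behind the lip). I tip the lip up and lift.

Request:
carry_out(plan=[[-0.1, 0, 0.03, 0, 0.03, 0, 0], [-0.2, 0, 0.1, 0, 0.06, 0, 0], [-0.28, 0, 0.14, 0, 0.09, 0, 0], [-0.35, 0, 0.2, 0, 0.125, 0, 0], [-0.42, 0, 0.25, 0, 0.16, 0, 0]])

```text
time_s: 14.6
position: [0.5263, 0.2919, 0.0151]
orientation: [179.9, -28.1, 10.0]
ft_force: [0.1, 0.2, -1.7]
width: 0.17
gripper_force: 78.7
```

Request:
carry_out(plan=[[0.1, 0, -0.3, 0, 0.025, 0, 0], [0.25, 0, -0.6, 0, 0.05, 0, 0], [0.43, 0, -0.95, 0, 0.07, 0, 0], [0.7, 0, -1.5, 0, 0.1, 0, 0], [1.1, 0, -2.1, 0, 0.14, 0, 0]])

```text
time_s: 15.1
position: [0.5272, 0.2925, 0.0415]
orientation: [-180.0, -36.3, 9.9]
ft_force: [0.4, 0.1, -1.4]
width: 0.166
gripper_force: 78.6
```

```bash
python3 - <<'E'
from h import *
where(); feet("pics/w7.png")
f=lambda t,dz,x:tool(*at([-.037,0,0],BIN+RB.apply([x,.0016,.005+dz]),RB*E("y",-t)))
plan([f(17,.06,.006),f(17,.14,-.01)])
E
```

```text
scoop in bin [47.8  1.9 47.1] [ -0.1 -16.3  -0. ] F [ 0.4  0.1 -1.4]
  blob 2845 xy [23.  0.] ext [ 14. -32.   9.] [33. 32. 20.]
t 15.15 now [0.527  0.2926 0.042 ] [-180.   -36.4    9.9] q [ 33.9 -20.3 118.9 -18.7  48.8 122.2] w 0.17 F [ 1.1  1.2 -1.5]
-> [ 1.12  0.06 -2.57] [ 0.001  0.01  -0.001] rows 0.6
-> [ 3.54 -0.   -7.35] [0. 0. 0.] rows 1.6
```

View pics/w7.png

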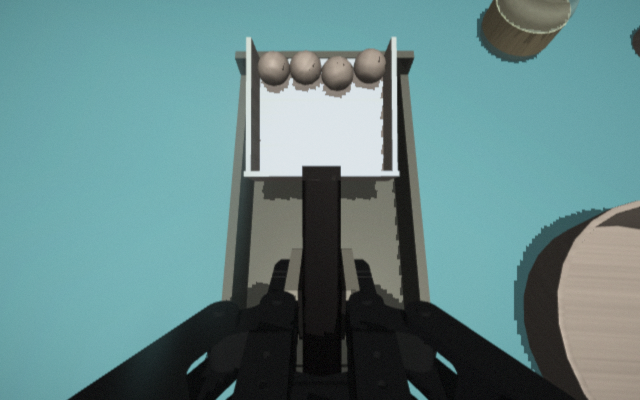

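All four feet are in the bowl, at (273,68), (305,67), (337,73) and (370,66), but they sit near the lip. I lift and tilt further over the bin so they settle to the back.

```bash
python3 - <<'E'
from h import *
from station import env
k=np.load("k.npy"); q=env.get_obs()["joint_positions"]
f=lambda t,dz,x:tool(*at([-.037,0,0],BIN+RB.apply([x,.0016,.005+dz]),RB*E("y",-t)))
W=[f(17,.06,.008),f(22,.10,.01),f(28,.14,.015)]
plan(W)
for w in W: q,e=ik(*w,q,k); print(q.round(0),round(e,4))
E
```

```text
t 15.15 now [0.527  0.2926 0.042 ] [-180.   -36.4    9.9] q [ 33.9 -20.3 118.9 -18.7  48.8 122.2] w 0.17 F [ 1.1  1.2 -1.5]
-> [ 1.28  0.06 -2.45] [ 0.001  0.01  -0.001] rows 0.6
-> [ 2.34 -0.   -2.81] [0.    0.087 0.   ] rows 0.7
-> [ 2.78 -0.   -2.32] [0.    0.105 0.   ] rows 0.7
[ 34. -23. 118. -18.  52. 121.] 0.0
[ 36. -27. 120. -22.  51. 124.] 0.0
[ 37. -31. 121. -27.  49. 127.] 0.0
```

Request:
carry_out(plan=[[0.4, 0, -0.8, 0, 0, 0, 0], [0.8, 0, -1.6, 0, 0, 0, 0], [1.3, 0, -2.5, 0, 0.01, 0, 0], [1.7, 0, -3.1, 0, 0.03, 0, 0], [2.5, 0, -4, 0, 0.05, 0, 0]])

```text
time_s: 15.65
position: [0.5233, 0.2916, 0.0879]
orientation: [180.0, -39.1, 9.9]
ft_force: [-0.3, 0.2, -1.2]
width: 0.169
gripper_force: 78.5
```

Request:
carry_out(plan=[[0.7, 0, -0.8, 0, 0.03, 0, 0], [1.5, 0, -1.6, 0, 0.06, 0, 0], [2.2, 0, -2.2, 0, 0.09, 0, 0], [3, 0, -2.8, 0, 0.13, 0, 0], [3.7, 0, -3.3, 0, 0.16, 0, 0]])

```text
time_s: 16.15
position: [0.5312, 0.2933, 0.1371]
orientation: [-180.0, -48.3, 10.0]
ft_force: [1.5, -0.3, -1.4]
width: 0.173
gripper_force: 78.5
```

Request:
carry_out(plan=[[0, 0.25, 0, 0, 0, 0, 0], [0, -0.25, 0, 0, 0, 0, 0], [0, 0.2, 0, 0, 0, 0, 0], [0, 0, 0, 0, 0, 0, 0]])

```text
time_s: 16.55
position: [0.5313, 0.2927, 0.136]
orientation: [180.0, -48.1, 9.9]
ft_force: [0.0, 0.4, -0.4]
width: 0.172
gripper_force: 78.6
```

```bash
python3 - <<'E'
from h import *
from station import env
where(); feet("pics/w8.png")
k=np.load("k.npy"); q=env.get_obs()["joint_positions"]
o=env.get_obs(); ps,Rs=scoop(o["position"],E("xyz",o["orientation"]))
DISH=np.array([.522,.101,0])
D=[(*at([.035,0,0],DISH+[.03,0,.13],E("z",0)*E("y",-22)),),(*at([.035,0,0],DISH+[.03,0,.10],E("y",-16)),),(*at([.035,0,0],DISH+[.01,0,.07],E("y",0)),),(*at([.035,0,0],DISH+[-.01,0,.04],E("y",25)),),(*at([.035,0,0],DISH+[-.02,0,.025],E("y",50)),)]
m1=(ps+(D[0][0]-ps)*.33,E("z",6.7)*E("y",-27)); m2=(ps+(D[0][0]-ps)*.67,E("z",3.3)*E("y",-25))
W=[tool(*s) for s in [m1,m2]+D]
plan(W)
for w in W: q,e=ik(*w,q,k); print(w[0].round(3),q.round(0),round(e,4))
E
```

```text
scoop in bin [ 49.3   1.4 156.9] [ -0.1 -28.1  -0.1] F [ 0.   0.4 -0.4]
  blob 2335 xy [-24.  -0.] ext [-31. -32.   9.] [-16.  32.  21.]
t 16.6 now [0.5313 0.2931 0.1361] [180.  -48.1   9.9] q [ 37.1 -30.8 121.7 -27.3  47.8 128. ] w 0.17 F [ 0.6  0.  -2.6]
-> [-3.48  5.77 -2.12] [-0.042 -0.02   0.039] rows 1.4
-> [-3.31  6.16 -1.93] [-0.043 -0.035  0.041] rows 1.5
-> [-2.91  6.17 -1.59] [-0.04  -0.052  0.042] rows 1.4
-> [-1.41  0.    1.25] [-0.    -0.105 -0.   ] rows 0.7
-> [-1.57  0.   -1.22] [-0.    -0.279 -0.   ] rows 1.9
-> [ 0.2   0.   -1.47] [-0.001 -0.436 -0.   ] rows 2.9
-> [ 2.24 -0.   -2.02] [-0.001 -0.436 -0.   ] rows 2.9
[0.503 0.23  0.124] [ 33. -42. 129. -24.  52. 124.] 0.0
[0.474 0.164 0.113] [ 28. -49. 132. -22.  60. 121.] 0.057
[0.445 0.101 0.104] [ 22. -49. 130. -19.  70. 116.] 0.1758
[0.443 0.101 0.085] [ 18. -49. 131. -12.  69. 110.] 0.0972
[0.423 0.101 0.086] [ 12. -42. 124.  -4.  79. 103.] 0.0
[0.42  0.101 0.1  ] [  8. -16. 102.   1.  98.  99.] 0.0
[0.444 0.101 0.119] [  6.  11.  79.   3. 120.  97.] 0.0
```

The feet rolled to the rear of the bowl (x≈-24). I plan the carry to the dish within joint 2's range.

```bash
python3 - <<'E'
from h import *
from station import env
k=np.load("k.npy"); q=env.get_obs()["joint_positions"]
o=env.get_obs(); ps,Rs=scoop(o["position"],E("xyz",o["orientation"]))
DISH=np.array([.522,.101,0]); L=[.035,0,0]
D=[at(L,DISH+[.05,0,.12],E("y",-12)),at(L,DISH+[.04,0,.08],E("y",-8)),at(L,DISH+[.015,0,.06],E("y",5)),at(L,DISH+[-.005,0,.045],E("y",25)),at(L,DISH+[-.015,0,.03],E("y",50))]
a=(ps+[-.02,0,-.01],E("z",10)*E("y",-15))
ml=[(a[0]+(D[0][0]-a[0])*f,E("z",10-10*f)*E("y",-15+3*f)) for f in (.33,.67)]
W=[tool(*s) for s in [a]+ml+D]
plan(W)
for w in W: q,e=ik(*w,q,k); print(w[0].round(3),q.round(0),round(e,4))
E
```

```text
t 16.6 now [0.5313 0.2931 0.1361] [180.  -48.1   9.9] q [ 37.1 -30.8 121.7 -27.3  47.8 128. ] w 0.17 F [ 0.6  0.  -2.6]
-> [-0.98 -0.35 -2.15] [ 0.    -0.229  0.   ] rows 1.5
-> [-2.72  5.97 -0.68] [-0.033 -0.017  0.047] rows 1.3
-> [-2.49  6.3  -0.44] [-0.033 -0.018  0.049] rows 1.4
-> [-2.1   6.23 -0.17] [-0.031 -0.017  0.049] rows 1.3
-> [-2.58  0.    2.2 ] [-0.   -0.07 -0.  ] rows 0.7
-> [-1.73  0.   -1.45] [-0.    -0.227 -0.   ] rows 1.5
-> [ 0.04  0.   -2.07] [-0.001 -0.349 -0.   ] rows 2.4
-> [ 2.24 -0.   -2.02] [-0.001 -0.436 -0.   ] rows 2.9
[0.509 0.293 0.143] [ 35. -26. 112. -16.  62. 119.] 0.0
[0.493 0.229 0.133] [ 29. -34. 118. -14.  64. 115.] 0.0
[0.477 0.164 0.123] [ 22. -41. 123. -11.  67. 111.] 0.0
[0.462 0.101 0.113] [ 14. -48. 127.  -8.  69. 104.] 0.0
[0.452 0.101 0.081] [ 13. -45. 128.  -7.  70. 104.] 0.0
[0.43  0.101 0.085] [ 11. -35. 119.  -3.  82. 101.] 0.0
[0.425 0.101 0.105] [  8. -15. 101.   1.  99.  98.] 0.0
[0.449 0.101 0.124] [  6.  11.  78.   3. 120.  97.] 0.0
```

Request:
carry_out(plan=[[-0.2, 0, -0.4, 0, -0.04, 0, 0], [-0.4, -0.1, -0.9, 0, -0.09, 0, 0], [-0.6, -0.2, -1.4, 0, -0.14, 0, 0], [-0.8, -0.3, -1.8, 0, -0.19, 0, 0], [-1, -0.35, -2.15, 0, -0.23, 0, 0]])

```text
time_s: 17.1
position: [0.5085, 0.2929, 0.1439]
orientation: [-180.0, -34.9, 9.9]
ft_force: [-0.3, 0.5, -1.3]
width: 0.171
gripper_force: 78.5
```

Request:
carry_out(plan=[[-0.3, 0.7, -0.1, -0.004, 0, 0.006, 0], [-0.9, 2, -0.2, -0.012, -0.005, 0.016, 0], [-1.5, 3.3, -0.4, -0.02, -0.01, 0.026, 0], [-2.1, 4.7, -0.5, -0.027, -0.014, 0.037, 0], [-2.7, 6, -0.7, -0.033, -0.017, 0.047, 0]])

```text
time_s: 17.6
position: [0.4924, 0.2274, 0.1328]
orientation: [179.9, -34.0, 6.6]
ft_force: [-0.1, -0.1, -2.2]
width: 0.17
gripper_force: 78.5
```

Request:
carry_out(plan=[[-0.5, 1.3, -0.1, -0.007, -0.004, 0.01, 0], [-1, 2.6, -0.2, -0.014, -0.008, 0.02, 0], [-1.5, 3.8, -0.3, -0.02, -0.011, 0.03, 0], [-2, 5, -0.35, -0.027, -0.014, 0.04, 0], [-2.5, 6.3, -0.45, -0.033, -0.018, 0.049, 0]])

```text
time_s: 18.1
position: [0.4769, 0.1628, 0.1232]
orientation: [179.9, -33.0, 3.3]
ft_force: [-0.7, -0.2, -1.8]
width: 0.171
gripper_force: 78.6
```

Request:
carry_out(plan=[[-0.3, 1.3, 0.05, -0.007, -0.004, 0.01, 0], [-0.6, 2.6, 0.1, -0.014, -0.008, 0.02, 0], [-0.9, 4, 0.2, -0.02, -0.011, 0.03, 0], [-1.1, 5.4, 0.3, -0.027, -0.014, 0.042, 0], [-1.25, 6.2, 0.35, -0.031, -0.017, 0.049, 0]])

```text
time_s: 18.6
position: [0.472, 0.1001, 0.1136]
orientation: [179.9, -32.0, -0.1]
ft_force: [-0.5, -0.0, -2.0]
width: 0.173
gripper_force: 78.5
```

```bash
python3 - <<'E'
from h import *
from station import env
where(); feet("pics/w9.png")
k=np.load("k.npy"); q=env.get_obs()["joint_positions"]
DISH=np.array([.522,.101,0]); L=[.035,0,0]
W=[tool(*at(L,DISH+p,E("y",t))) for p,t in [([.05,0,.08],-9),([.02,0,.06],5),([.0,0,.042],25),([-.012,0,.03],50)]]
plan(W)
E
```

```text
scoop in bin [ -41.2 -191.   113.5] [-10.4 -11.8  -2.2] F [-0.5 -0.  -2. ]
  blob 2242 xy [-24.  -0.] ext [-31. -32.  10.] [-16.  32.  21.]
t 18.65 now [0.472  0.0995 0.1134] [ 1.799e+02 -3.200e+01 -1.000e-01] q [ 13.  -45.8 126.3  -7.6  68.4 104. ] w 0.17 F [-0.3 -1.  -1.6]
-> [-2.69 -0.13  2.43] [ 0.003 -0.053 -0.   ] rows 0.7
-> [-2.05  0.   -1.89] [-0.    -0.244 -0.   ] rows 1.6
-> [-0.03  0.   -1.78] [-0.001 -0.349 -0.   ] rows 2.4
-> [ 2.02 -0.   -2.31] [-0.001 -0.436 -0.   ] rows 2.9
```

Request:
carry_out(plan=[[-0.5, 0, 0.5, 0, -0.01, 0, 0], [-1, 0, 1, 0, -0.02, 0, 0], [-1.6, -0.1, 1.5, 0, -0.03, 0, 0], [-2.2, -0.1, 2, 0, -0.04, 0, 0], [-2.7, -0.1, 2.4, 0, -0.053, 0, 0]])

```text
time_s: 19.15
position: [0.4614, 0.1028, 0.0778]
orientation: [179.9, -28.9, 0.0]
ft_force: [-0.4, 0.8, -2.4]
width: 0.172
gripper_force: 78.5
```

Request:
carry_out(plan=[[-0.4, 0, -0.4, 0, -0.05, 0, 0], [-0.8, 0, -0.8, 0, -0.1, 0, 0], [-1.2, 0, -1.1, 0, -0.15, 0, 0], [-1.6, 0, -1.5, 0, -0.2, 0, 0], [-2.05, 0, -1.9, 0, -0.244, 0, 0]])

```text
time_s: 19.65
position: [0.4348, 0.1026, 0.0858]
orientation: [180.0, -14.9, -0.0]
ft_force: [-0.2, 0.3, -2.0]
width: 0.162
gripper_force: 78.5
```

Request:
carry_out(plan=[[0, 0, -0.35, 0, -0.07, 0, 0], [0, 0, -0.7, 0, -0.14, 0, 0], [0, 0, -1.05, 0, -0.21, 0, 0], [0, 0, -1.4, 0, -0.28, 0, 0], [0, 0, -1.8, 0, -0.349, 0, 0]])

```text
time_s: 20.15
position: [0.4306, 0.1027, 0.1032]
orientation: [180.0, 5.1, -0.0]
ft_force: [-0.5, 0.3, -1.5]
width: 0.171
gripper_force: 78.5
```

Request:
carry_out(plan=[[0, 0, 0, 0, 0, 0, 0], [0.4, 0, -0.5, 0, -0.1, 0, 0], [0.9, 0, -1.1, 0, -0.21, 0, 0], [1.4, 0, -1.7, 0, -0.32, 0, 0], [2, 0, -2.3, 0, -0.436, 0, 0]])

```text
time_s: 20.65
position: [0.4528, 0.1027, 0.1252]
orientation: [180.0, 30.0, -0.1]
ft_force: [0.3, 0.1, -0.0]
width: 0.17
gripper_force: 78.6
```

Request:
carry_out(plan=[[0, 0, 0, 0, 0, 0, 0], [0, 0, 0, 0, 0, 0, 0], [0, 0, 0, 0, 0, 0, 0], [0, 0, 0, 0, 0, 0, 0], [0, 0, 0, 0, 0, 0, 0]])

```text
time_s: 21.15
position: [0.4519, 0.1026, 0.1259]
orientation: [180.0, 29.7, -0.1]
ft_force: [0.0, -0.1, -0.6]
width: 0.171
gripper_force: 78.6
```

```bash
python3 - <<'E'
from h import *
from station import env
where(); plan([])
c=env.read_camera("wrist"); w=c["image"][:,:,::-1]
s=env.read_camera("side")["image"][:,:,::-1][230:330,270:390]; t=env.read_camera("top")["image"][:,:,::-1][200:280,230:326]
cv2.imwrite("pics/c10.png",np.vstack([np.hstack([cv2.resize(s,(384,320)),cv2.resize(t,(384,320))]),cv2.resize(w[:220],(768,264))]))
E
```

```text
scoop in bin [ -99.7 -177.9   59.4] [-15.4  48.7  11.7] F [ 0.  -0.1 -0.6]
t 21.15 now [0.4519 0.1026 0.1259] [ 1.80e+02  2.97e+01 -1.00e-01] q [  6.2  11.6  77.6   3.6 120.4  97.3] w 0.17 F [ 0.  -0.1 -0.6]
```

View pics/c10.png

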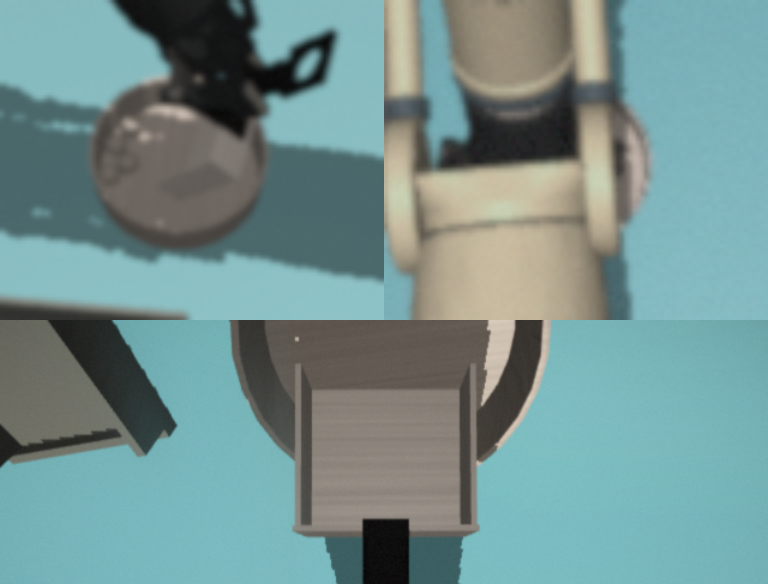

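The feet are in the dish (side crop, around (115,155)) and the bowl is empty in the wrist crop. I've used my ten pictures, so from here I work from numbers. I raise the scoop and measure the stand precisely.

Request:
carry_out(plan=[[-0.4, 0, -1.3, 0, 0, 0, 0], [-1.5, 0, -3.5, 0, 0, 0, 0], [-3, 0, -6, 0, 0, 0, 0], [-4.5, 0, -8.6, 0, 0, 0, 0], [-6, 0, -11.3, 0, 0, 0, 0]])

```text
time_s: 21.8
position: [0.4565, 0.1025, 0.2544]
orientation: [179.9, 29.9, -0.1]
ft_force: [0.9, 0.7, -1.7]
width: 0.17
gripper_force: 78.6
```

```bash
python3 - <<'E'
from h import *
from station import env
where(); plan([])
k=np.load("k.npy"); q=env.get_obs()["joint_positions"]
cs={n:dict(np.load(f"pics/{n}.npz")) for n in("top0","side0","w1","w2")}
# dish check now
c=env.read_camera("side"); Q=cloud(c).reshape(-1,3); d=(np.hypot(*(Q[:,:2]-[.522,.101]).T)<.058)&(Q[:,2]<.035)
fl=np.median(Q[d,2]); f=Q[d&(Q[:,2]>fl+.006)&(np.hypot(*(Q[:,:2]-[.522,.101]).T)<.056)]; print("dish floor",fl.round(4),len(f)); 
if len(f)>8: print(cv2.kmeans((f[:,:2]*1000).astype(np.float32),4,None,(3,50,.1),10,0)[2].round(0).tolist())
for n,c in cs.items():
    Q=cloud(c).reshape(-1,3)[c["depth"].ravel()>0]
    m=(abs(Q[:,0]-.457)<.08)&(abs(Q[:,1]+.425)<.07)
    q_=Q[m]; f=q_[(q_[:,2]>.06)&(q_[:,2]<.18)&(q_[:,1]>-.435)&(q_[:,1]<-.395)]
    if len(f)>30:
        s=np.polyfit(f[:,0],f[:,1],1); r=f[:,1]-np.polyval(s,f[:,0]); g=f[abs(r-np.median(r))<.006]; s=np.polyfit(g[:,0],g[:,1],1); print(n,len(g),"face slope deg",np.degrees(np.arctan(s[0])).round(2),"y at .457",np.polyval(s,.457).round(4),"x",np.percentile(g[:,0],[.5,99.5]).round(4))
    h=q_[(q_[:,2]>.2)&(q_[:,2]<.27)]
    if len(h)>10:
        t=h[h[:,2]>.238]; b=h[(h[:,2]<.236)&(h[:,2]>.215)]
        print("   bar",len(b),np.polyfit(b[:,1],b[:,0],1).round(3),b.mean(0).round(4),"x at -.42",np.polyval(np.polyfit(b[:,1],b[:,0],1),-.42).round(4)," tip",len(t),t.mean(0).round(4) if len(t) else 0,t.max(0).round(4) if len(t) else 0,t.min(0).round(4) if len(t) else 0)
    b=q_[(q_[:,2]>.007)&(q_[:,2]<.018)]
    if len(b)>50: print("   base",np.percentile(b,[.5,99.5],axis=0).round(4).tolist())
E
```

```text
scoop in bin [ -95.4 -178.8  187.7] [-15.5  48.9  11.8] F [ 0.9  0.7 -1.7]
t 21.8 now [0.4565 0.1025 0.2544] [ 1.799e+02  2.990e+01 -1.000e-01] q [  6.2  11.6  64.6   4.2 133.5  98.3] w 0.17 F [ 0.9  0.7 -1.7]
dish floor 0.0062 103
[[568.0, 81.0], [571.0, 101.0], [564.0, 117.0], [509.0, 96.0]]
top0 400 face slope deg 9.47 y at .457 -0.4201 x [0.4123 0.4995]
   bar 85 [-0.165  0.386] [ 0.4572 -0.4283  0.2274] x at -.42 0.4558  tip 15 [ 0.4512 -0.3914  0.2488] [ 0.456  -0.3874  0.2537] [ 0.448  -0.3951  0.2408]
   base [[0.4012, -0.489, 0.0071], [0.5178, -0.3827, 0.0161]]
side0 914 face slope deg 9.49 y at .457 -0.4223 x [0.4164 0.5042]
   bar 48 [-0.149  0.398] [ 0.462  -0.4292  0.2295] x at -.42 0.4607  tip 22 [ 0.4554 -0.3917  0.2483] [ 0.4597 -0.3871  0.2588] [ 0.451  -0.3986  0.2382]
   base [[0.3804, -0.4885, 0.0071], [0.5262, -0.3622, 0.0177]]
w2 5085 face slope deg 9.23 y at .457 -0.4223 x [0.4131 0.501 ]
   base [[0.4008, -0.4914, 0.0074], [0.5208, -0.3853, 0.0143]]
```

Three measurements of the stand agree: yaw 9.4°, hook tip at about (.4532,-.3945). I search for a collision-free threading path for the eye over the hook.

```bash
cat >> h.py <<'E'
PSI=99.4; TIP=np.array([.4532,-.3945,0]); OUT=np.array([-np.sin(np.radians(9.4)),np.cos(np.radians(9.4)),0])
EYE=np.array([-.145,0,.045])
def hang(u,z,t): # eye centre at u (m outboard from post axis), height z, pitch t -> scoop pose
    return at(EYE,TIP+OUT*(u-.052)+[0,0,z],E("z",PSI)*E("y",t))
E
cat > path.py <<'E'
from h import *
g=np.arange(-.021,.0211,.003)
X,Y=np.meshgrid(g,g); m=np.hypot(X,Y)>=.0135
ring=np.c_[.0135*np.cos(np.linspace(0,6.28,40)),.0135*np.sin(np.linspace(0,6.28,40))]
xy=np.vstack([np.c_[X[m],Y[m]],ring])
tab=np.vstack([np.c_[xy,np.full(len(xy),h)] for h in(-.003,0,.003)])
gx,gy,gz=[a.ravel() for a in np.meshgrid(np.linspace(.021,.11,15),[-.008,0,.008],[-.008,0,.008])]
bar=np.c_[gx,gy,gz]
bx,by,bz=[a.ravel() for a in np.meshgrid(np.linspace(.106,.18,12),[-.0375,0,.0375],[-.045,-.03,-.017])]
bowl=np.c_[bx,by,bz]
# gripper body box in scoop-eye frame: grasp at (.06,0,0), axis back = (-sin20,0,cos20)
ax=np.array([-np.sin(np.radians(20)),0,np.cos(np.radians(20))]); tx=np.array([ax[2],0,-ax[0]])
grip=np.array([[.06,0,0]+ax*a+tx*b+np.array([0,c,0]) for a in np.linspace(.05,.15,8) for b in np.linspace(-.043,.043,7) for c in(-.043,-.02,0,.02,.043)])
fing=np.array([[.06,0,0]+ax*a+tx*b+np.array([0,c,0]) for a in np.linspace(-.02,.05,8) for b in(-.012,0,.012) for c in(-.025,0,.025)])
S=[tab,bar,bowl,grip,fing]
def seg(P,a,b):
    d=b-a; s=np.clip(((P-a)@d)/(d@d),0,1)[:,None]; return np.linalg.norm(P-a-s*d,axis=1)
# hook frame: (u, v, z)
def clear(u,z,t):
    c,s=np.cos(np.radians(t)),np.sin(np.radians(t)); out=[]
    for P in S:
        W=np.c_[u+c*P[:,0]+s*P[:,2],P[:,1],z-s*P[:,0]+c*P[:,2]]
        d=np.minimum(seg(W,np.array([0,0,.225]),np.array([.052,0,.225])),seg(W,np.array([.052,0,.225]),np.array([.052,0,.255])))-.005
        b=(np.abs(W[:,1])<.046)&(W[:,2]<.19)
        pn=np.where(b,W[:,0]-.025,np.where(W[:,2]<.19,1,np.hypot(np.maximum(.025-W[:,0],0),W[:,2]-.19)))
        out.append((d.min(),np.where(W[:,0]<.025,np.where(W[:,2]<.19,-1,W[:,2]-.19),pn).min()))
    return np.array(out)
if __name__=="__main__":
    from scipy.optimize import minimize
    f=lambda v,t:-clear(v[0]/1e3,v[1]/1e3,t)[:3].min()
    v=np.array([52.,262.]);
    for t in (0,10,20,30,40,50,60,68,76):
        if t==10: v=np.array([52.,247.])
        s=minimize(f,v,args=(t,),method="Nelder-Mead",options=dict(initial_simplex=v+np.array([[0,0],[2,0],[0,2]]),maxiter=60)); v=s.x
        print(t,v.round(1),"cl",(clear(v[0]/1e3,v[1]/1e3,t)*1e3).round(1).tolist())
    for e in [(42,220,76),(40,217.5,76),(40,217,70),(42,217,80)]: print(e,(clear(e[0]/1e3,e[1]/1e3,e[2])*1e3).round(1).tolist())
E
python3 path.py
```

```text
0 [-3.41178474e+11  1.61985572e+13] cl [[16202149762500.4, 16198557163460.8], [16202149762493.5, 16198557163455.8], [16202149762455.1, 16198557163418.8], [16202149762536.1, 16198557163496.1], [16202149762479.8, 16198557163441.0]]
10 [ 52.9 246.1] cl [[6.8, 49.5], [15.2, 29.1], [98.3, 1.2], [19.2, 87.5], [38.8, 23.9]]
20 [ 52. 242.] cl [[6.7, 42.0], [12.0, 6.8], [95.2, 111.2], [16.2, 81.4], [39.4, 11.4]]
30 [ 51.5 245. ] cl [[4.7, 41.9], [8.7, 2.6], [90.6, 95.8], [19.4, 66.8], [35.4, 3.2]]
40 [ 53.  240.3] cl [[2.5, 34.5], [7.7, 2.0], [92.1, 80.3], [20.1, 44.0], [35.3, 2.3]]
50 [ 52.  242.7] cl [[1.4, 34.6], [3.2, 2.2], [87.7, 60.7], [22.1, 28.5], [30.9, 0.7]]
60 [ 56.7 250.7] cl [[2.6, 41.0], [3.2, 2.5], [81.1, 45.7], [30.2, 19.4], [26.5, 1.0]]
68 [ 58.8 250.7] cl [[2.2, 40.1], [2.2, 2.9], [79.7, 31.8], [33.1, 6.6], [24.9, 0.6]]
76 [ 63.7 251.6] cl [[5.6, 40.5], [4.0, 2.3], [78.0, 20.7], [38.7, 3.7], [24.2, 2.2]]
(42, 220, 76) [[2.4, 8.9], [18.6, 1.5], [107.0, -1000.0], [16.9, 3.8], [38.0, 4.1]]
(40, 217.5, 76) [[-0.1, 6.4], [21.0, 1.0], [109.5, -1000.0], [15.0, 1.3], [39.1, 1.6]]
(40, 217, 70) [[-1.2, 6.2], [20.1, 1.3], [108.7, 9.0], [14.2, 1.0], [38.1, 2.8]]
(42, 217, 80) [[-0.1, 5.8], [22.3, 0.1], [110.3, -1000.0], [17.7, 0.1], [41.4, 3.3]]
```

```bash
sed -i '/b=(np.abs/,/out.append/d' path.py; sed -i 's|^    return np.array(out)|&|; s|-\.005$|-.005; pd=np.where((W[:,0]<.025)\&(W[:,2]<.19),-1,np.hypot(np.maximum(W[:,0]-.025,0),np.maximum(W[:,2]-.19,0))); out.append((d.min(),pd.min()))|' path.py
cat > search.py <<'E'
from path import *
from scipy.sparse import coo_matrix
from scipy.sparse.csgraph import dijkstra
U=np.arange(34,70,1.5);Z=np.arange(212,280,1.5);T=np.arange(0,76,5)
S[0]=tab
C=np.array([[[clear(u/1e3,z/1e3,t).min() for t in T] for z in Z] for u in U])*1e3
n=C.shape; I=np.arange(C.size).reshape(n); r=[];c=[];w=[]
sl=lambda o:slice(max(o,0),None if o>=0 else o); 
for d in np.ndindex(3,3,3):
    d=np.array(d)-1
    if not d.any(): continue
    a=tuple(slice(max(-o,0),m-max(o,0)) for o,m in zip(d,n)); b=tuple(slice(max(o,0),m-max(-o,0)) for o,m in zip(d,n))
    k=np.minimum(C[a],C[b]); ok=k>1.0
    r.append(I[a][ok]);c.append(I[b][ok]);w.append(np.linalg.norm(d)*(1/k[ok]**3+.002))
G=coo_matrix((np.hstack(w),(np.hstack(r),np.hstack(c))),shape=(C.size,)*2).tocsr()
ix=lambda u,z,t:I[np.abs(U-u).argmin(),np.abs(Z-z).argmin(),np.abs(T-t).argmin()]
s=ix(52,276,20)
D,p=dijkstra(G,indices=s,return_predecessors=True)
for goal in [(41.5,219.5,70),(41.5,219.5,65),(41.5,221,60)]:
    g=ix(*goal); print(goal,D[g],"cl",C.ravel()[g])
    if np.isfinite(D[g]):
        P=[]
        while g!=s: P.append(g); g=p[g]
        i=np.array(np.unravel_index(P[::-1],n)).T
        print([(U[a],Z[b],int(T[c]),round(C[a,b,c],1)) for a,b,c in i]); break
E
time python3 search.py
```

```text
(41.5, 219.5, 70) 0.916369101337448 cl 1.2121569232311729
[(np.float64(52.0), np.float64(275.0), 15, np.float64(13.3)), (np.float64(52.0), np.float64(273.5), 10, np.float64(13.4)), (np.float64(52.0), np.float64(272.0), 5, np.float64(13.4)), (np.float64(52.0), np.float64(270.5), 0, np.float64(13.4)), (np.float64(52.0), np.float64(269.0), 0, np.float64(12.4)), (np.float64(52.0), np.float64(267.5), 0, np.float64(11.5)), (np.float64(52.0), np.float64(266.0), 0, np.float64(10.7)), (np.float64(52.0), np.float64(264.5), 0, np.float64(10.0)), (np.float64(52.0), np.float64(263.0), 0, np.float64(9.4)), (np.float64(52.0), np.float64(261.5), 0, np.float64(8.9)), (np.float64(52.0), np.float64(260.0), 0, np.float64(8.6)), (np.float64(52.0), np.float64(258.5), 0, np.float64(8.5)), (np.float64(52.0), np.float64(257.0), 0, np.float64(8.5)), (np.float64(52.0), np.float64(255.5), 0, np.float64(8.5)), (np.float64(52.0), np.float64(254.0), 0, np.float64(8.5)), (np.float64(52.0), np.float64(252.5), 0, np.float64(8.5)), (np.float64(52.0), np.float64(251.0), 0, np.float64(8.5)), (np.float64(52.0), np.float6
[... 745 characters left out ...]
(np.float64(50.5), np.float64(230.0), 35, np.float64(4.4)), (np.float64(50.5), np.float64(228.5), 40, np.float64(4.9)), (np.float64(49.0), np.float64(227.0), 45, np.float64(4.5)), (np.float64(49.0), np.float64(227.0), 50, np.float64(4.4)), (np.float64(47.5), np.float64(225.5), 55, np.float64(4.8)), (np.float64(46.0), np.float64(225.5), 60, np.float64(5.2)), (np.float64(44.5), np.float64(225.5), 65, np.float64(5.5)), (np.float64(43.0), np.float64(224.0), 70, np.float64(5.7)), (np.float64(41.5), np.float64(222.5), 70, np.float64(4.2)), (np.float64(41.5), np.float64(221.0), 70, np.float64(2.7)), (np.float64(41.5), np.float64(219.5), 70, np.float64(1.2))]
real	0m7.290s
user	0m7.748s
sys	0m0.088s
```

The path has at least 4.4 mm clearance throughout. I verify the scoop in the grip, then stage the approach.

```bash
cat >> h.py <<'E'
def incheck():
    from station import env
    c=env.read_camera("wrist"); o=env.get_obs(); ps,Rs=scoop(o["position"],E("xyz",o["orientation"]))
    S=Rs.inv().apply(cloud(c).reshape(-1,3)-ps)*1000; x,y,z=S.T; d=c["depth"].ravel()>0
    f=S[d&(abs(x)<25)&(abs(y)<30)&(abs(z)<15)]; print("floor tilt",np.linalg.lstsq(np.c_[f[:,:2],np.ones(len(f))],f[:,2],rcond=None)[0].round(3))
    w=S[d&(z>20)&(z<29)&(x<33)&(x>-33)&(abs(abs(y)-36)<5)]; print("walls y mean",w[w[:,1]>0,1].mean().round(1),w[w[:,1]<0,1].mean().round(1))
    h=S[d&(x<-42)&(x>-75)&(abs(y)<12)&(z>48)&(z<58)]; print("handle top",np.median(h,0).round(1),"slope",np.polyfit(h[:,0],h[:,1],1)[0].round(3))
E
python3 - <<'E'
from h import *
from station import env
incheck()
k=np.load("k.npy"); o=env.get_obs(); q=o["joint_positions"]
p0,R0=scoop(o["position"],E("xyz",o["orientation"]))
a=(np.array([.52,.10,.24]),E("z",0)); b=hang(.052,.32,0)
g=np.array([-.085,0,.045])
ga=a[0]+a[1].apply(g); gb=b[0]+b[1].apply(g)
W=[tool(*a)]+[tool(*at(g,ga+(gb-ga)*f,E("z",PSI*f))) for f in (.34,.67,1)]+[tool(*hang(.052,.285,0))]
plan(W)
for w in W: q,e=ik(*w,q,k); print(w[0].round(3),q.round(0),round(e,4))
E
```

```text
floor tilt [ 1.000e-03 -0.000e+00  2.921e+00]
walls y mean 35.0 -36.5
handle top [-58.5  -1.   53.8] slope 0.0
t 21.9 now [0.4576 0.1026 0.2579] [-180.    29.4   -0. ] q [  6.2  11.4  64.3   4.2 133.5  98.3] w 0.18 F [ 0.3 -0.1 -1.2]
-> [-0.89  0.29  0.74] [-0.     0.863  0.001] rows 5.8
-> [ 0.53 14.17 -1.07] [ 0.202  0.    -0.554] rows 4.0
-> [-7.03 11.5  -3.79] [ 0.196  0.    -0.538] rows 3.9
-> [-12.04   5.37  -5.61] [ 0.196  0.    -0.538] rows 3.9
-> [-1.2  -0.    3.29] [0. 0. 0.] rows 0.7
[0.446 0.1   0.256] [ 11. -35. 102.  -4.  93. 101.] 0.0
[ 0.447 -0.042  0.268] [-23. -31.  99.  17. 101.  38.] 0.0
[ 0.445 -0.181  0.279] [-40. -11.  82.  21. 113.  -9.] 0.0
[ 0.442 -0.324  0.291] [-47.  13.  57.  14. 126. -50.] 0.0
[ 0.442 -0.324  0.256] [-47.  12.  62.  13. 123. -51.] 0.0
```

Request:
carry_out(plan=[[-0.1, 0, 0.1, 0, 0.08, 0, 0], [-0.2, 0, 0.1, 0, 0.17, 0, 0], [-0.3, 0.1, 0.2, 0, 0.26, 0, 0], [-0.4, 0.1, 0.3, 0, 0.35, 0, 0], [-0.5, 0.15, 0.4, 0, 0.43, 0, 0]])

```text
time_s: 22.4
position: [0.4501, 0.101, 0.2516]
orientation: [180.0, 5.1, -0.1]
ft_force: [-0.7, -0.2, -1.4]
width: 0.17
gripper_force: 78.6
```

Request:
carry_out(plan=[[-0.1, 0, 0.1, 0, 0.09, 0, 0], [-0.2, 0, 0.1, 0, 0.18, 0, 0], [-0.3, 0.1, 0.2, 0, 0.27, 0, 0], [-0.4, 0.1, 0.3, 0, 0.35, 0, 0], [-0.4, 0.15, 0.3, 0, 0.43, 0, 0]])

```text
time_s: 22.9
position: [0.4456, 0.0995, 0.2487]
orientation: [180.0, -19.5, -0.0]
ft_force: [-0.4, -1.0, 0.0]
width: 0.171
gripper_force: 78.6
```

Request:
carry_out(plan=[[0.1, 2.8, -0.2, 0.04, 0, -0.11, 0], [0.2, 5.6, -0.4, 0.08, 0, -0.22, 0], [0.3, 8.5, -0.6, 0.12, 0, -0.33, 0], [0.4, 11.3, -0.9, 0.16, 0, -0.44, 0], [0.5, 14.2, -1.1, 0.202, 0, -0.554, 0]])

```text
time_s: 23.4
position: [0.4463, -0.0436, 0.2613]
orientation: [-179.7, -19.5, 33.9]
ft_force: [0.1, 0.7, -0.2]
width: 0.173
gripper_force: 78.6
```

Request:
carry_out(plan=[[-1.4, 2.3, -0.7, 0.04, 0, -0.11, 0], [-2.8, 4.6, -1.5, 0.08, 0, -0.22, 0], [-4.2, 6.9, -2.3, 0.12, 0, -0.33, 0], [-5.6, 9.2, -3, 0.16, 0, -0.43, 0], [-7, 11.5, -3.8, 0.196, 0, -0.538, 0]])

```text
time_s: 23.9
position: [0.4449, -0.1833, 0.2723]
orientation: [-179.3, -19.7, 66.5]
ft_force: [0.1, 0.7, -0.7]
width: 0.171
gripper_force: 78.6
```

```bash
python3 - <<'E'
from h import *
plan([tool(*hang(.052,.32,0)),tool(*hang(.052,.285,0))])
E
```

```text
t 23.9 now [ 0.4449 -0.1833  0.2723] [-179.3  -19.7   66.5] q [-40.2  -9.9  81.9  20.4 113.3  -9.5] w 0.17 F [ 0.1  0.7 -0.7]
-> [-11.66   5.26  -6.21] [ 0.182  0.001 -0.538] rows 3.8
-> [-1.2  -0.    3.29] [0. 0. 0.] rows 0.7
```

Request:
carry_out(plan=[[-2, 1, -2, 0.04, 0, -0.11, 0], [-4.5, 2, -3.5, 0.08, 0, -0.22, 0], [-7, 3.1, -4.5, 0.12, 0, -0.33, 0], [-9.5, 4.2, -5.5, 0.15, 0, -0.44, 0], [-11.7, 5.3, -6.2, 0.182, 0, -0.538, 0]])

```text
time_s: 24.4
position: [0.4417, -0.3249, 0.2907]
orientation: [180.0, -19.9, 99.3]
ft_force: [0.7, -1.0, -0.7]
width: 0.169
gripper_force: 78.6
```

Request:
carry_out(plan=[[0, 0, 0, 0, 0, 0, 0], [0, 0, 0, 0, 0, 0, 0]])

```text
time_s: 24.6
position: [0.4421, -0.3233, 0.2901]
orientation: [-179.9, -20.0, 98.9]
ft_force: [-0.9, -0.1, -0.5]
width: 0.173
gripper_force: 78.6
```

```bash
cat >> h.py <<'E'
def hook():
    "hook and eye as seen by the fixed cameras now, stand coordinates (u,v,z)"
    from station import env
    o=env.get_obs(); ps,Rs=scoop(o["position"],E("xyz",o["orientation"])); e=ps+Rs.apply(EYE)
    side=np.cross([0,0,1],OUT); d=e-TIP
    print("eye u,v,z",((d@OUT)*1e3+52).round(1),((d@side)*1e3).round(1),(e[2]*1e3).round(1),"pitch/yaw",(E("z",PSI).inv()*Rs).as_euler("zyx",degrees=True).round(1))
E
python3 - <<'E'
from h import *
from station import env
hook()
# see eye tab and hook directly
o=env.get_obs(); ps,Rs=scoop(o["position"],E("xyz",o["orientation"])); side=np.cross([0,0,1],OUT)
for n in ("top","side"):
    c=env.read_camera(n); P=cloud(c).reshape(-1,3)[c["depth"].ravel()>0]
    S=(Rs.inv().apply(P-ps)-EYE)*1000
    t=S[(S[:,0]<-2)&(S[:,0]>-30)&(abs(S[:,1])<28)&(abs(S[:,2])<12)]
    if len(t)>5: print(n,"tab",len(t),t.min(0).round(1),t.max(0).round(1),np.median(t,0).round(1))
    d=(P-TIP)@np.c_[OUT,side,[0,0,1]]*1000; d[:,0]+=52
    h=d[(abs(d[:,1])<20)&(d[:,0]>30)&(d[:,0]<75)&(d[:,2]>200)&(d[:,2]<270)]
    if len(h)>3: print(n,"hook",len(h),h.min(0).round(1),h.max(0).round(1),h.mean(0).round(1))
plan([tool(*hang(.052,.285,0)),tool(*hang(.052,.258,0)),tool(*hang(.052,.242,0))])
E
```

```text
eye u,v,z 52.9 -0.1 319.3 pitch/yaw [-0.3  0.   0.1]
side tab 28 [-22.1 -24.1  -3. ] [-5.3  7.8  7.8] [-13.9  -0.    4.4]
side hook 6 [ 37.7  -7.3 230.8] [ 56.6  -6.2 240.3] [ 50.5  -6.7 234.5]
t 24.7 now [ 0.442  -0.3225  0.2914] [180.  -19.9  99. ] q [-46.8  12.3  57.3  13.7 126.2 -49.3] w 0.17 F [ 0.5  0.8 -0.8]
-> [-1.37 -0.05  3.29] [ 0.002  0.002 -0.004] rows 0.7
-> [-0.92 -0.    2.54] [0. 0. 0.] rows 0.5
-> [-0.55 -0.    1.5 ] [0. 0. 0.] rows 0.3
```

```bash
sed -i 's/TIP=np.array(\[.4532,-.3945,0\])/TIP=np.array([.4529,-.3952,0])/' h.py; python3 - <<'E'
from h import *
hook()
plan([tool(*hang(.052,.285,0)),tool(*hang(.052,.258,0)),tool(*hang(.052,.243,0))])
E
```

```text
eye u,v,z 54.4 -0.5 320.8 pitch/yaw [-0.3  0.1 -0. ]
t 24.7 now [ 0.442  -0.3225  0.2914] [180.  -19.9  99. ] q [-46.8  12.3  57.3  13.7 126.2 -49.3] w 0.17 F [ 0.5  0.8 -0.8]
-> [-1.43 -0.09  3.27] [ 0.002  0.002 -0.004] rows 0.7
-> [-0.92 -0.    2.54] [0. 0. 0.] rows 0.5
-> [-0.51 -0.    1.41] [0. 0. 0.] rows 0.3
```

Request:
carry_out(plan=[[-0.4, -0.05, 0.8, 0, 0, 0, 0], [-0.8, -0.1, 1.7, 0, 0, 0, 0], [-1.2, -0.1, 2.6, 0, 0, 0, 0], [-1.4, -0.1, 3.2, 0, 0, 0, 0], [-1.4, -0.1, 3.2, 0, 0, 0, 0]])

```text
time_s: 25.2
position: [0.441, -0.3252, 0.2544]
orientation: [-179.9, -20.0, 99.0]
ft_force: [-0.4, 0.5, -1.6]
width: 0.169
gripper_force: 78.6
```

```bash
python3 - <<'E'
from h import *
hook()
plan([tool(*hang(.052,.258,0)),tool(*hang(.052,.243,0)),tool(*hang(.052,.236,20)),tool(*hang(.0505,.230,35)),tool(*hang(.049,.227,47)),tool(*hang(.046,.2255,60)),tool(*hang(.043,.224,70))])
E
```

```text
eye u,v,z 51.8 0.7 283.6 pitch/yaw [-0.2 -0.   0.1]
t 25.2 now [ 0.441  -0.3252  0.2544] [-179.9  -20.    99. ] q [-47.   11.8  61.8  13.  122.6 -50.6] w 0.17 F [-0.4  0.5 -1.6]
-> [-0.86  0.05  2.41] [ 0.    -0.    -0.004] rows 0.5
-> [-0.51 -0.    1.41] [0. 0. 0.] rows 0.3
-> [-2.35  0.    2.29] [-0.001 -0.349 -0.   ] rows 2.4
-> [-1.68  0.    1.9 ] [-0.    -0.262 -0.   ] rows 1.8
-> [-1.27  0.    1.4 ] [-0.    -0.209 -0.   ] rows 1.4
-> [-1.51  0.    1.42] [-0.    -0.227 -0.   ] rows 1.5
-> [-1.12  0.    1.22] [-0.    -0.175 -0.   ] rows 1.2
```

Request:
carry_out(plan=[[-0.3, 0, 0.8, 0, 0, 0, 0], [-0.6, 0, 1.6, 0, 0, 0, 0], [-0.85, 0, 2.4, 0, 0, 0, 0], [-1.1, 0, 3.1, 0, 0, 0, 0], [-1.35, 0, 3.8, 0, 0, 0, 0]])

```text
time_s: 25.7
position: [0.4413, -0.3253, 0.2149]
orientation: [-180.0, -19.9, 99.1]
ft_force: [-1.0, 0.0, -0.8]
width: 0.172
gripper_force: 78.6
```

Request:
carry_out(plan=[[-0.45, 0, 0.45, 0, -0.07, 0, 0], [-0.9, 0, 0.9, 0, -0.14, 0, 0], [-1.4, 0, 1.4, 0, -0.21, 0, 0], [-1.9, 0, 1.85, 0, -0.28, 0, 0], [-2.35, 0, 2.3, 0, -0.349, 0, 0]])

```text
time_s: 26.2
position: [0.4436, -0.3396, 0.1859]
orientation: [180.0, 0.3, 99.1]
ft_force: [-0.3, 0.7, -1.1]
width: 0.176
gripper_force: 78.6
```

```bash
python3 - <<'E'
from h import *
hook()
plan([tool(*hang(.052,.236,20)),tool(*hang(.0505,.230,35)),tool(*hang(.049,.227,47)),tool(*hang(.046,.2255,60)),tool(*hang(.043,.224,70))])
E
```

```text
eye u,v,z 51.7 0.5 238.0 pitch/yaw [-0.2 20.3  0.1]
t 26.2 now [ 0.4436 -0.3396  0.1859] [180.    0.3  99.1] q [-40.8  -1.6  80.7  -0.2 100.6 -49.9] w 0.18 F [-0.3  0.7 -1.1]
-> [0.06 0.03 0.17] [-0.     0.005 -0.004] rows 0.0
-> [-1.68  0.    1.9 ] [-0.    -0.262 -0.   ] rows 1.8
-> [-1.27  0.    1.4 ] [-0.    -0.209 -0.   ] rows 1.4
-> [-1.51  0.    1.42] [-0.    -0.227 -0.   ] rows 1.5
-> [-1.12  0.    1.22] [-0.    -0.175 -0.   ] rows 1.2
```

No contact so far. I carry on with the threading.

Request:
carry_out(plan=[[-0.3, 0, 0.55, 0, -0.05, 0, 0], [-0.65, 0, 0.9, 0, -0.1, 0, 0], [-1, 0, 1.3, 0, -0.155, 0, 0], [-1.3, 0, 1.7, 0, -0.21, 0, 0], [-1.65, 0, 2.05, 0, -0.26, 0, 0]])

```text
time_s: 26.7
position: [0.4461, -0.3556, 0.1653]
orientation: [180.0, 15.1, 99.1]
ft_force: [0.7, -0.3, -1.3]
width: 0.169
gripper_force: 78.6
```

Request:
carry_out(plan=[[-0.25, 0, 0.28, 0, -0.04, 0, 0], [-0.5, 0, 0.56, 0, -0.08, 0, 0], [-0.75, 0, 0.85, 0, -0.125, 0, 0], [-1, 0, 1.1, 0, -0.17, 0, 0], [-1.27, 0, 1.4, 0, -0.21, 0, 0]])

```text
time_s: 27.2
position: [0.4486, -0.3713, 0.1551]
orientation: [180.0, 27.1, 99.1]
ft_force: [0.4, 0.0, -0.6]
width: 0.171
gripper_force: 78.6
```

```bash
python3 - <<'E'
from h import *
hook()
plan([tool(*hang(.049,.227,47)),tool(*hang(.046,.2255,60)),tool(*hang(.043,.224,70)),tool(*hang(.0415,.2185,70))])
E
```

```text
eye u,v,z 49.3 0.6 227.1 pitch/yaw [-0.4 47.1  0.3]
t 27.2 now [ 0.4486 -0.3713  0.1551] [180.   27.1  99.1] q [-30.7 -14.4  99.4 -21.   77.7 -38.5] w 0.17 F [ 0.4  0.  -0.6]
-> [-0.01  0.05  0.01] [-0.003  0.002 -0.003] rows 0.0
-> [-1.51  0.    1.42] [-0.    -0.227 -0.   ] rows 1.5
-> [-1.12  0.    1.22] [-0.    -0.175 -0.   ] rows 1.2
-> [ 0.32 -0.    0.47] [0. 0. 0.] rows 0.1
```

Request:
carry_out(plan=[[-0.3, 0, 0.28, 0, -0.045, 0, 0], [-0.6, 0, 0.57, 0, -0.09, 0, 0], [-0.9, 0, 0.85, 0, -0.135, 0, 0], [-1.2, 0, 1.14, 0, -0.18, 0, 0], [-1.5, 0.05, 1.42, 0, -0.225, 0, 0]])

```text
time_s: 27.7
position: [0.4522, -0.3908, 0.1491]
orientation: [180.0, 40.0, 99.1]
ft_force: [-0.7, -0.1, -1.8]
width: 0.173
gripper_force: 78.6
```

Request:
carry_out(plan=[[-0.22, 0, 0.25, 0, -0.035, 0, 0], [-0.45, 0, 0.5, 0, -0.07, 0, 0], [-0.7, 0, 0.75, 0, -0.105, 0, 0], [-0.9, 0, 1, 0, -0.14, 0, 0], [-1.12, 0, 1.22, 0, -0.173, 0, 0]])

```text
time_s: 28.2
position: [0.4547, -0.407, 0.1468]
orientation: [180.0, 49.9, 99.1]
ft_force: [0.7, 0.1, -1.0]
width: 0.173
gripper_force: 78.6
```

```bash
python3 - <<'E'
from h import *
from station import env
hook()
plan([tool(*hang(.043,.224,70)),tool(*hang(.0415,.2185,71)),tool(*hang(.0415,.2165,71))])
# look for hook in wrist/side view
side=np.cross([0,0,1],OUT)
for n in ("top","side","wrist"):
    c=env.read_camera(n); P=cloud(c).reshape(-1,3)[c["depth"].ravel()>0]
    d=(P-TIP)@np.c_[OUT,side,[0,0,1]]*1000; d[:,0]+=52
    h=d[(abs(d[:,1])<30)&(d[:,0]>5)&(d[:,0]<75)&(d[:,2]>200)&(d[:,2]<270)]
    for nm,m in (("up",h[:,2]>241),("bar",(abs(h[:,2]-226)<9)&(h[:,0]<38)&(abs(h[:,1])<12))):
        if m.sum()>3: print(n,nm,m.sum(),h[m].min(0).round(1),h[m].max(0).round(1),h[m].mean(0).round(1))
E
```

```text
eye u,v,z 43.0 0.2 223.7 pitch/yaw [-0.8 69.9  0.9]
t 28.2 now [ 0.4547 -0.407   0.1468] [180.   49.9  99.1] q [-23.2 -18.2 112.3 -46.5  63.1 -18.9] w 0.17 F [ 0.7  0.1 -1. ]
-> [-0.04  0.04 -0.01] [-0.005 -0.002 -0.002] rows 0.0
-> [ 0.23 -0.    0.57] [-0.    -0.017 -0.   ] rows 0.1
-> [ 0.16 -0.    0.13] [0. 0. 0.] rows 0.0
top up 46 [ 34.9 -20.8 241.1] [ 59.2  19.3 255.8] [ 4.390e+01 -2.000e-01  2.451e+02]
top bar 40 [  5.3  -6.  217.1] [ 30.4   7.3 234.4] [ 15.5   1.1 227.4]
side up 5 [ 33.9 -24.9 242.1] [ 42.6 -19.3 246.3] [ 38.3 -22.  244.2]
side bar 12 [  5.1  -7.9 225.6] [ 18.2   4.2 234.5] [  9.8  -2.4 231. ]
```

The top camera agrees: the tab is at u≈35–44 with the upturn outboard of it, so the eye is threaded. I lower it onto the bar.

Request:
carry_out(plan=[[0.05, 0, 0.12, 0, 0, 0, 0], [0.1, 0, 0.25, 0, -0.01, 0, 0], [0.15, 0, 0.38, 0, -0.015, 0, 0], [0.2, 0, 0.5, 0, -0.017, 0, 0], [0.23, 0, 0.57, 0, -0.017, 0, 0]])

```text
time_s: 28.85
position: [0.4553, -0.41, 0.1417]
orientation: [-180.0, 50.8, 99.1]
ft_force: [0.3, -0.6, -1.4]
width: 0.172
gripper_force: 78.6
```

Request:
carry_out(plan=[[0.05, 0, 0.04, 0, 0, 0, 0], [0.1, 0, 0.08, 0, 0, 0, 0], [0.15, 0, 0.12, 0, 0, 0, 0], [0.15, 0, 0.12, 0, 0, 0, 0]])

```text
time_s: 29.25
position: [0.4555, -0.4103, 0.1409]
orientation: [179.9, 50.9, 99.0]
ft_force: [-1.1, 0.3, 0.9]
width: 0.172
gripper_force: 78.8
```

```bash
python3 - <<'E'
from h import *
from station import env
hook(); plan([]); print(env.get_obs()["ft_force"], env.get_obs()["moment"])
E
```

```text
eye u,v,z 41.0 -0.0 217.7 pitch/yaw [-0.9 70.9  0.9]
t 29.25 now [ 0.4555 -0.4103  0.1409] [179.9  50.9  99. ] q [-23.1 -17.7 113.  -48.   61.9 -17.3] w 0.17 F [-1.1  0.3  0.9]
[-1.05481587  0.28978131  0.94608389] [ 0.15986565  0.0338798  -0.10589882]
```

The force went from -1 N to +0.9 N, so the scoop is supported by the bar. I release gently, let it settle and back off.

Request:
carry_out(plan=[[0, 0, 0, 0, 0, 0, 0], [0, 0, 0, 0, 0, 0, 0.22], [0, 0, 0, 0, 0, 0, 0.26], [0, 0, 0, 0, 0, 0, 0.3], [0, 0, 0, 0, 0, 0, 0.35]], grip_force=20)

```text
time_s: 29.75
position: [0.4553, -0.41, 0.1399]
orientation: [180.0, 50.8, 99.1]
ft_force: [1.1, 0.6, -0.2]
width: 0.35
gripper_force: 0.0
```

Request:
carry_out(plan=[[0, 0, 0, 0, 0, 0, 0.4], [0, 0, 0, 0, 0, 0, 0.5], [0, 0, 0, 0, 0, 0, 0.6], [0, 0, 0, 0, 0, 0, 0.6], [0, 0, 0, 0, 0, 0, 0.6]])

```text
time_s: 30.25
position: [0.4554, -0.41, 0.1401]
orientation: [180.0, 50.8, 99.1]
ft_force: [-0.4, 0.5, -0.4]
width: 0.595
gripper_force: 0.0
```

Request:
carry_out(plan=[[0, 0, -0.3, 0, 0, 0, 0.6], [0, 0, -1, 0, 0, 0, 0.6], [0, 0, -2, 0, 0, 0, 0.6], [0, 0, -3.5, 0, 0, 0, 0.6], [0, 0, -5, 0, 0, 0, 0.6]])

```text
time_s: 30.75
position: [0.4491, -0.371, 0.1726]
orientation: [179.9, 50.8, 99.0]
ft_force: [0.8, -0.7, 0.5]
width: 0.602
gripper_force: 0.0
```

Request:
carry_out(plan=[[0, 0, -2, 0, 0, 0, 0.6], [0, 0, -5, 0, 0, 0, 0.6], [0, 0, -8, 0, 0, 0, 0.6], [0, 0, -11, 0, 0, 0, 0.6], [0, 0, -14, 0, 0, 0, 0.6]])

```text
time_s: 31.25
position: [0.4316, -0.2632, 0.2617]
orientation: [179.9, 50.8, 99.0]
ft_force: [0.7, 0.2, -0.2]
width: 0.6
gripper_force: 0.0
```

```bash
cat > chk.py <<'E'
from h import *
from station import env
side=np.cross([0,0,1],OUT); print(env.get_obs()["time_s"],env.get_obs()["position"])
for n in ("top","side","wrist"):
    c=env.read_camera(n); P=cloud(c).reshape(-1,3)[c["depth"].ravel()>0]
    d=(P-TIP)@np.c_[OUT,side,[0,0,1]]*1000; d[:,0]+=52
    for lo,hi in ((232,262),(205,232),(120,200),(75,110),(30,75)):
        h=d[(abs(d[:,1])<42)&(d[:,0]>29)&(d[:,0]<110)&(d[:,2]>lo)&(d[:,2]<hi)]
        if len(h)>3: print(n,lo,hi,len(h),np.percentile(h,3,axis=0).round(0),np.percentile(h,97,axis=0).round(0),h.mean(0).round(1))
    if n!="wrist":
        for nm,ctr,r in (("dish",[.522,.101],.058),):
            r_=np.hypot(*(P[:,:2]-ctr).T); m=(r_<r)&(P[:,2]<.035); fl=np.median(P[m,2]); f=P[m&(P[:,2]>fl+.007)&(r_<.055)]
            if len(f)>5: print("  dish pts",len(f),cv2.kmeans((f[:,:2]*1000).astype(np.float32),4,None,(3,50,.1),10,0)[2].round(0).tolist())
        b=(RB.inv().apply(P-BIN))*1000; m=(abs(b[:,0])<78)&(abs(b[:,1])<40); fl=np.median(b[m,2]); print("  bin pts above floor",(m&(b[:,2]>fl+7)).sum(),"of",m.sum())
E
python3 chk.py
```

```text
31.25 [ 0.43163097 -0.26318053  0.26170619]
top 232 262 63 [ 35. -21. 233.] [ 58.  19. 253.] [ 4.310e+01 -2.000e-01  2.389e+02]
top 205 232 72 [ 31. -20. 206.] [ 57.  19. 232.] [ 4.430e+01 -2.000e-01  2.197e+02]
top 120 200 110 [ 49. -12. 124.] [ 75.   8. 199.] [ 62.3  -0.  166.5]
top 75 110 174 [ 30. -35.  88.] [ 57.  38. 107.] [ 44.1   2.2 101.5]
top 30 75 76 [ 41. -35.  32.] [67. 38. 67.] [47.1  0.5 45.2]
  dish pts 66 [[560.0, 109.0], [572.0, 96.0], [568.0, 121.0], [566.0, 78.0]]
  bin pts above floor 3 of 1077
side 232 262 34 [ 32. -24. 233.] [ 58.  12. 256.] [ 40.8 -10.1 241.7]
side 205 232 48 [ 36. -25. 205.] [ 49.   8. 231.] [ 43.  -16.5 215.7]
side 120 200 5 [ 30. -35. 169.] [ 46. -18. 199.] [ 39.3 -25.9 188. ]
side 75 110 22 [ 31. -40.  80.] [ 59. -32. 107.] [ 44.9 -37.   96.5]
  dish pts 90 [[569.0, 119.0], [562.0, 112.0], [572.0, 100.0], [567.0, 79.0]]
  bin pts above floor 1 of 2095
wrist 232 262 476 [ 38. -19. 232.] [ 57.  18. 253.] [ 48.4   0.7 239.7]
wrist 205 232 766 [ 39. -20. 206.] [ 56.  21. 232.] [4.47e+01 1.00e-01 2.20e+02]
wrist 120 200 1456 [ 48.  -8. 123.] [ 74.   9. 199.] [ 62.5   0.8 163. ]
wrist 75 110 1289 [ 30. -35.  76.] [ 56.  38. 107.] [39.7  2.1 91. ]
wrist 30 75 2553 [ 33. -33.  33.] [64. 38. 74.] [41.2  2.3 53.9]
```

The scoop hangs freely. I'll settle a moment, check it's at rest, and account for every foot and bystander numerically.

Request:
carry_out(plan=[[0, 0, -1.5, 0, 0, 0, 0.6], [0, 0, -3, 0, 0, 0, 0.6], [0, 0, -4, 0, 0, 0, 0.6], [0, 0, -4, 0, 0, 0, 0.6], [0, 0, -4, 0, 0, 0, 0.6]])

```text
time_s: 31.9
position: [0.4273, -0.2342, 0.2848]
orientation: [-180.0, 50.8, 99.1]
ft_force: [-0.1, 0.5, 1.0]
width: 0.6
gripper_force: 0.0
```

Request:
carry_out(plan=[[0, 0, 0, 0, 0, 0, 0.6], [0, 0, 0, 0, 0, 0, 0.6], [0, 0, 0, 0, 0, 0, 0.6], [0, 0, 0, 0, 0, 0, 0.6], [0, 0, 0, 0, 0, 0, 0.6]])

```text
time_s: 32.4
position: [0.4272, -0.2341, 0.2853]
orientation: [180.0, 50.8, 99.1]
ft_force: [-0.8, 0.0, 0.7]
width: 0.603
gripper_force: 0.0
```

```bash
python3 chk.py | grep -v dish | grep wrist; python3 - <<'E'
from h import *
from station import env
for n in ("top","side"):
    c0=dict(np.load(f"pics/{n}0.npz")); cs=[env.read_camera(n) for _ in range(8)]; c=dict(cs[0]); c["depth"]=np.median([x["depth"] for x in cs],0)
    P=cloud(c); P0=cloud(c0)
    # bystanders
    for k,ctr,r in (("jar+dial box",(.66,.12),.0),):
        m=lambda P:(P[...,2]>.012)&(P[...,0]>.60)&(P[...,0]<.78)&(P[...,1]>-.2)&(P[...,1]<.26)
        for X in (P0,P):
            M=m(X).astype(np.uint8); nn,l,st,ce=cv2.connectedComponentsWithStats(M); print(n,"behind:",[X[l==i].mean(0).round(3).tolist() for i in range(1,nn) if st[i,4]>25])
    # new things on the bench
    M=((P[...,2]>.009)&(P[...,2]<.03)&(abs(P0[...,2])<.006)&(P[...,0]>.25)&(P[...,0]<.8)&(abs(P[...,1])<.6)).astype(np.uint8)
    nn,l,st,ce=cv2.connectedComponentsWithStats(M); print(n,"new blobs",[(int(st[i,4]),P[l==i].mean(0).round(3).tolist()) for i in range(1,nn) if st[i,4]>8])
    r=np.hypot(P[...,0]-.522,P[...,1]-.101); f=np.median(P[...,2][r<.04])
    s=max(1,1); print(n,"dish height map (mm above floor), rows x .59..→, cols y")
    H=np.full((16,24),-1.)
    xi=((.596-P[...,0])/.006).astype(int); yi=((.165-P[...,1])/.006).astype(int)
    ok=(P[...,0]<.596)&(P[...,1]<.165)&(xi<10)&(yi<22)&(r<.064)
    for a,b,z in zip(xi[ok],yi[ok],(P[...,2][ok]-f)*1e3): H[a,b]=max(H[a,b],z)
    print("\n".join(" ".join(f"{v:3.0f}" for v in row[:22]) for row in H[:10]))
E
```

```text
wrist 232 262 370 [ 38. -19. 233.] [ 57.  19. 253.] [ 48.1   0.9 239.7]
wrist 205 232 603 [ 39. -21. 206.] [ 56.  20. 232.] [ 44.7  -0.5 220.1]
wrist 120 200 1194 [ 48.  -7. 123.] [ 73.   8. 199.] [ 62.3   0.6 163.6]
wrist 75 110 1061 [ 30. -35.  75.] [ 56.  38. 107.] [39.5  1.7 90.9]
wrist 30 75 2124 [ 33. -33.  33.] [64. 37. 74.] [41.   2.  53.8]
top behind: [[0.724, 0.172, 0.057], [0.75, -0.102, 0.015], [0.738, 0.06, 0.022], [0.621, 0.256, 0.031]]
top behind: [[0.724, 0.172, 0.056], [0.746, -0.099, 0.014], [0.738, 0.06, 0.022], [0.621, 0.256, 0.031]]
top new blobs [(61, [0.569, 0.109, 0.017]), (16, [0.566, 0.076, 0.017])]
top dish height map (mm above floor), rows x .59..→, cols y
 -1  -1  -1  -1  -1  -1  -1  -1  -1  -1  -1  -1  -1  -1  -1  -1  -1  -1  -1  -1  -1  -1
 -1  -1  -1  -1  -1  -1  -1  -1  16  17  14  18  21  -1  -1  -1  -1  -1  -1  -1  -1  -1
 -1  -1  -1  -1  -1  13  13  14  19   2  15  16  14  22  26  -1  -1  -1  -1  -1  -1  -1
 -1  -1  -1  -1  19  16  16  17  14   0  16  17  15   0  12  23  22  -1  -1  -1  -1  -1
 -1  -1  -1   8  -1  15  15  17  13  14  16  17  16  15
[... 998 characters left out ...]
  -1  -1  -1  -1   9  15  16  -1   0  15  17  13  -1  10  -1  -1  -1  -1  -1  -1  -1
 -1  -1  -1  -1  -1  12  18  19  -1   0  16  18  15  12  17  15  -1  -1  -1  -1  -1  -1
 -1  -1  -1  -1  -0  12  16  16  15  19  15  15  14  17  17  17  -1   2   1  -1  -1  -1
 -1  -1  -1  -1   2   1   1  11  19  18  17   1   2   9  16  10   1   2   4   0  -1  -1
 -1  -1  -1   1   1   1   2   1  14  16  -0   1   2  -0   2   1   0   1   2  15  -1  -1
 -1  -1  -1   1   0   0   1   2   1   2   1   1  -0   1  -1   1   2   2   1  11   9  -1
 -1  -1  -1   1   1   1   1   2   2   1   1   1   0  -0   1   1   2   1   2   2   9  -1
 -1  -1   1   1   1   1   1  -0   1   0   1   1   1   1   1  -0   0   1   1   1  14  17
```

All four feet are in the dish, the bystanders haven't moved, and the scoop hangs still.

```bash
python3 -c "
from station import env
print(env.hand_in())"
```

```text
the job is handed in; nothing more can be done
None
```

All four ball feet were scooped into the round dish in one scoopful, and the scoop hangs at rest, bowl down, by its eye on the hook of the larger stand. The screwdriver, dial and jar did not move, and the job was handed in at about 33 s of the 64 s allowed.

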